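# Pack the stock jars and pin the case's lid

### The arm

A 6-joint arm with a two-finger parallel gripper is mounted at the origin on a cart in front of the work surface, level with it; the furniture and walls round the work are solid. World frame = base frame: x ahead of the robot, y to its left, z up, the work surface at z = 0. Lengths are in mm, angles in rad, forces in N, time in s.
With the tool pointing down it reaches from about 275 to 1000 mm from the base axis. Payload 8.4 kg.
Tool frame: the origin (TCP) lies midway between the tips of the shut fingers; the grasp point (between the pads) lies 19 mm behind it; z points along the fingers, y is the line along which they close (so a half turn about z gives the same grasp; the last joint's range is limited). The gripper opens to 85 mm and grips with 20 to 120 N. Pads are 22 mm wide; open, the fingers measure 114 mm over their backs; the gripper's body (76 mm by 85 mm) begins 54 mm behind the grasp point. The pads swing forward as they close: fully open they stand 13 mm farther back than shut.
Start: joints at [1.171, 0.353, 1.633, -0, 1.155, -0.002], TCP at [242.118, 576.2, 210.881] pointing down, gripper open.
Joint ranges: [-2.63, 2.63], [-0.92, 2.1], [0.06, 2.66], [-1.3, 4.44], [0, 2.69], [-3.02, 3.02]. Speed limits (rad/s): [2.22, 2.22, 2.79, 3.14, 3.14, 3.14].

### API

Orientations are given as [roll, pitch, yaw] about the fixed x, y, z axes, in that order (R = Rz(yaw) Ry(pitch) Rx(roll)).
In Python, from rig import telemetry, optics, r gives the robot as it stands.
- The arm moves only by the tool play_rows, never from a script. Its arguments are lists of equal length, an entry for each row: "dp": the shift along the tool's x, y, z in units of 40 mm (1.0 is 40 mm), a list of three; "rot": the turn, a rotation vector about the tool's x, y, z in units of 6 degrees (1.0 is 6 degrees), a list of three. In form: {"dp": [[tx, ty, tz], ...], "rot": [[ax, ay, az], ...]}. A call has 1 to 5 rows; each row is the pose to reach, as a shift and turn from the pose commanded when the call began, along the tool's axes at that moment; what a row does not reach only later rows make up. A row lasts 1/12 s, in which the tool goes at most 41.7 mm and 7.16 degrees, less where a joint would pass 70% of its speed; a pose out of reach is approached as far as the arm can. A call with a gripper value outside its range is refused whole. "fingers" is the opening, from 0 (shut) to 1 (fully open), set as the call begins (left out, the last holds). The fingers move at their own pace and stop on an object; "grip_force" is the grip in N (left out, the last holds). Time passes only in rows, so rows that repeat a pose let the fingers close. It gives the time, the measured TCP pose, the force, the opening and the grip force at its end, in the units of the state.
- telemetry.sense(): the state, without advancing time (a new reading comes with each control period).
- optics.grab_frame(name): name is "scene" or "top"; returns a dict with "color" (480x640x3 uint8, red, green, blue), "mtx" (3x3 intrinsics, pixels), "R" (3x3) and "t" (3): a world point X has camera coordinates R X + t. Camera axes: x right, y down, z forward; pixel columns grow to the right and rows downward; lengths in mm; the calibration is good to about 2 mm. A picture is of the moment at which its call begins. There is no depth.
- r.sign_off(): hands the job in; it is judged then, once.
The state is a dict: "clock": time; "qpos": joint angles; "qvel": joint speeds; "joint_efforts": joint torques, N m; "eef_pos": TCP position; "tcp_rot": TCP orientation; "contact_force": force on the tool from outside, world axes, zero at the start; "wrist_torque": the same for the moment, N m; "opening": opening from 0.0 (shut) to 1.0 (fully open); "grasp_force": force on a finger pad.
Only numpy, scipy, OpenCV 4.12 (cv2) and the standard library are available. Lean on these libraries where they do the work, as an engineer would, in place of code of your own. Each camera call takes 0.05 s, during which the arm holds its last target. There are 200 camera calls.

### The job

Pack the jars for transport: stand every jar upright in a pocket of its own in the carrying case and set the loose lid on so that its hinge knuckle comes between the case's two. Line up the knuckles and thread the hinge pin through all of them from the right until its handle is against the case's knuckle, and only then press the lid's front down, without forcing it, until the spring catch snaps over it. Leave the cork block and the roll of tape where they are.

Things in the scene. Friction and masses are not known exactly. Their poses are not given: they have to be found in the camera images.
- case: open plywood case, 144 x 144 mm, 36 mm high to its flat rim, fixed, with a black 2 x 2 padded insert. Origin: centre of its underside; x to its rear (hinge side, away from the robot), y left, z up. Two steel knuckles on its rear, tubes 24 mm across with 12.4 mm bore, at y -58 to -36 and 36 to 58 mm, axis along y at x 87, z 60 mm; the lid's knuckle goes between. Spring catch in front
- catch (a joint): spring catch at the middle of the case's front: upright steel plate 32 mm wide, hinged at its foot, with a hook at the top over the rim; rad, 0 at rest, grows as the hook is pushed out (about 0.1 when the lid's strike plate passes), springs back. The hook slopes from 54 mm down to its underside 43.5 mm above the table. Snapping the lid takes roughly 5 to 12 N near its front edge
- hinge_mouth (a point): centre of the right-hand mouth of the hinge where the pin goes in, on the axis at the outer face of the case's right knuckle (case x 87, y -58, z 60 mm above the table). The pin goes in from here along the case's +y
- lid_handle (a point): middle of the lid's handle, a wooden bar 16 mm wide (x), 80 mm long (y), 14 mm high, on two posts at its ends, 20 mm clear below it; it is over the lid's centre, 87 mm above the lid's lower rim. Axes as the case's when the lid is on: x to its hinge side, y left, z up
- lid_knuckle (a point): middle of the lid's one hinge knuckle, a steel tube 24 mm across with 12.4 mm bore, 64 mm long (y), at lid x 87, y 0, z 24 mm. It goes between the case's two knuckles with 4 mm play either side, its bore in line with theirs
- lid_strike (a point): front lower edge of the lid's strike plate, a steel ledge 36 mm wide, 6 mm high, 10 mm proud of the middle of the lid's front at its rim (lid x -82, y 0, z 0 mm). 36 mm above the table when the lid is shut, about 52 mm when the lid only rests on the catch
- lid_press (a point): where to press the lid to snap it shut: on its flat top, lid x -55, y 0, z 60 mm, 17 mm behind the front edge and clear of the handle; z is the lid's up direction. 96 mm above the table when the lid is shut, some 14 mm more when it rests on the catch
- pin_handle (a point): centre of the hinge pin's handle, on the axis. The pin lies on the table, 0.09 kg: wooden handle 20 x 20 mm in section and 60 mm long, steel shaft 10 mm across whose tip is 164 mm from this point, the last 16 mm tapering to 3 mm across; y points along the shaft to the tip. Lying, its axis is 10 mm above the table
- pin_shoulder (a point): end face of the pin's handle where the shaft begins, on the axis, 30 mm from the handle's centre. Fully home it lies against the right mouth of the hinge
- pin_mid (a point): point on the pin's axis 88 mm from the handle's centre towards the tip; with the pin home it lies in the middle of the hinge, inside the lid's knuckle
- lid: loose lid, a plywood box open below, 144 x 144 mm and 60 mm high with a bar handle on top, walls and top 5 mm, 0.25 kg, lying with its rim on the table; origin at the centre of its open underside (its rim). Set on the case it rests on the rear rim and, in front, about 15 mm high on the catch's hook; pressed home its rim lies on the case's rim
- hinge_pin: the hinge pin as a whole; origin and axes as its handle's centre
- pocket_0 (a point): middle of the floor of the case's front left pocket, 6 mm above the table; a square 53 mm across, padding round it up to 30 mm and the case's rim at 36 mm above the table, so a jar in it stands 51 mm out of the case; pockets are 72 mm apart, 26 mm stay free between neighbouring jars
- pocket_1 (a point): middle of the floor of the case's front right pocket, 6 mm above the table; a square 53 mm across, padding round it up to 30 mm and the case's rim at 36 mm above the table, so a jar in it stands 51 mm out of the case; pockets are 72 mm apart, 26 mm stay free between neighbouring jars
- pocket_2 (a point): middle of the floor of the case's rear left pocket, 6 mm above the table; a square 53 mm across, padding round it up to 30 mm and the case's rim at 36 mm above the table, so a jar in it stands 51 mm out of the case; pockets are 72 mm apart, 26 mm stay free between neighbouring jars
- pocket_3 (a point): middle of the floor of the case's rear right pocket, 6 mm above the table; a square 53 mm across, padding round it up to 30 mm and the case's rim at 36 mm above the table, so a jar in it stands 51 mm out of the case; pockets are 72 mm apart, 26 mm stay free between neighbouring jars
- jar_0_mid (a point): one of three or four identical round amber jars with a ridged screw cap, 46 mm across (cap 45 mm, its top 18 mm) and 81 mm tall, upright on the table, 0.12 kg; this point is on its axis half-way up, 40.5 mm above its foot; z is its axis. None if this jar is absent
- jar_1_mid (a point): one of three or four identical round amber jars with a ridged screw cap, 46 mm across (cap 45 mm, its top 18 mm) and 81 mm tall, upright on the table, 0.12 kg; this point is on its axis half-way up, 40.5 mm above its foot; z is its axis. None if this jar is absent
- jar_2_mid (a point): one of three or four identical round amber jars with a ridged screw cap, 46 mm across (cap 45 mm, its top 18 mm) and 81 mm tall, upright on the table, 0.12 kg; this point is on its axis half-way up, 40.5 mm above its foot; z is its axis. None if this jar is absent
- jar_3_mid (a point): one of three or four identical round amber jars with a ridged screw cap, 46 mm across (cap 45 mm, its top 18 mm) and 81 mm tall, upright on the table, 0.12 kg; this point is on its axis half-way up, 40.5 mm above its foot; z is its axis. None if this jar is absent
- cork_block: sanding block of cork, 50 x 76 x 28 mm, a bystander; origin at the centre of its underside
- tape: roll of masking tape, 98 mm across and 25 mm high, a bystander; origin at the centre of its underside

How it is judged (in metres and radians):
On the way, in this order (a step that is already met when the one before it is completed fails the run):
1. every jar stands upright in a pocket of its own in the case ((horizontal distance between jar_0_mid and pocket_0 below 0.01 m or horizontal distance between jar_0_mid and pocket_1 below 0.01 m or horizontal distance between jar_0_mid and pocket_2 below 0.01 m or horizontal distance between jar_0_mid and pocket_3 below 0.01 m) and z of jar_0_mid in the frame of case between 0.04 and 0.052 m and angle between each of jar_0_mid, jar_1_mid, jar_2_mid, jar_3_mid's own z axis and vertical below 0.15 rad and (horizontal distance between jar_1_mid and pocket_0 below 0.01 m or horizontal distance between jar_1_mid and pocket_1 below 0.01 m or horizontal distance between jar_1_mid and pocket_2 below 0.01 m or horizontal distance between jar_1_mid and pocket_3 below 0.01 m) and z of jar_1_mid in the frame of case between 0.04 and 0.052 m and (horizontal distance between jar_2_mid and pocket_0 below 0.01 m or horizontal distance between jar_2_mid and pocket_1 below 0.01 m or horizontal distance between jar_2_mid and pocket_2 below 0.01 m or horizontal distance between jar_2_mid and pocket_3 below 0.01 m) and z of jar_2_mid in the frame of case between 0.04 and 0.052 m and (horizontal distance between jar_3_mid and pocket_0 below 0.01 m or horizontal distance between jar_3_mid and pocket_1 below 0.01 m or horizontal distance between jar_3_mid and pocket_2 below 0.01 m or horizontal distance between jar_3_mid and pocket_3 below 0.01 m) and z of jar_3_mid in the frame of case between 0.04 and 0.052 m), for 0.2 s.
2. the hinge pin is through the case's and the lid's knuckles, its handle against the case's right knuckle (distance between pin_shoulder and hinge_mouth below 0.008 m and distance between pin_mid and lid_knuckle below 0.012 m and angle between the y axis of pin_handle and the y axis of case, either way round below 0.08 rad), for 0.2 s.
3. the lid is pressed home and the catch has sprung back over its strike plate (z of lid_strike in the frame of case below 0.0395 m and value of joint catch below 0.02 rad and angle between the z axis of lid_press and the z axis of case, either way round below 0.04 rad), for 0.2 s.
At the end, for the whole second after the job is handed in: all jars upright in pockets (within 10 mm, 0.15 rad); pin's shoulder within 8 mm of the hinge's right mouth, pin through the lid's knuckle and in line (0.08 rad); lid down on the rim (strike plate at most 3.5 mm high), catch back at rest over it; lid and pin still (all of step 1 and all of step 2 and all of step 3 and linear speed of each of lid, hinge_pin below 0.02 m/s); the robot touches nothing.
It fails at once if a bystander (cork block, tape) is moved more than 30 mm (distance of any of cork_block, tape from where it was at the start of the episode above 0.03 m).
It fails at once if the lid is forced onto the case with more than 80 N (contact force between lid and case above 80 N).
Of jar_0, jar_1, jar_2, jar_3 only 3 to 4 are there at a start; the rules pass over those that are not, and their reading is None.
At some moment in a run one of lid, hinge_pin may be knocked a few centimetres aside while the robot is not near it.
It also fails if it takes over 200 s, if anything falls off the work surface, if the arm or the gripper's body presses on something with over 40 N, if the wrist force passes 120 N, or if a joint passes its speed limit or range.

## Working session

There is one attempt and no reset: what is moved stays moved. The work goes in short steps, Python scripts to look and compute and a tool call to move; the robot and the scene stay as the last step left them, time stands still between calls to the robot, and variables do not carry over. Pictures are saved under pics/ and viewed, at most 14 in all, crops included, and the job is handed in when it is done.

Besides the shell and the picture viewer there is one more tool, called after "Request:" in YAML: its name, and indented under it one key for each argument. play_rows: Moves the arm, as the interface text tells. Its arguments: {"type":"object","properties":{"dp":{"type":"array"},"rot":{"type":"array"},"fingers":{"type":"number"},"grip_force":{"type":"number"}},"required":["dp","rot"]}

```bash
ls; mkdir -p pics
python3 - <<'E'
from rig import telemetry, optics, r
import cv2,numpy as np
s=telemetry.sense();print(s)
for n in("scene","top"):
    f=optics.grab_frame(n);cv2.imwrite(f"pics/{n}0.png",f["color"][:,:,::-1]);print(n,f["mtx"],f["R"],f["t"])
    np.savez(f"pics/{n}0.npz",**f)
E
```

```text
pics
{'clock': 0.0, 'qpos': array([ 1.17058897e+00,  3.53642519e-01,  1.63415053e+00, -4.25357012e-06,
        1.15516714e+00, -2.41715719e-03]), 'qvel': array([-2.38336914e-04,  9.80956826e-04,  1.05070939e-03,  9.89449634e-06,
        1.53837970e-03,  1.65108949e-03]), 'joint_efforts': array([-3.35379744e-03, -6.05259061e+01, -3.42068946e+01, -3.75324735e-04,
        9.13153257e-03,  8.20119055e-06]), 'eef_pos': array([241.9292753 , 575.73228926, 210.15818798]), 'tcp_rot': array([-3.14022512e+00,  5.83536659e-07,  2.74380418e+00]), 'contact_force': array([ 0.02855575, -0.4920639 , -0.53486711]), 'wrist_torque': array([0.00247402, 0.01651599, 0.00440413]), 'grasp_force': 0.0, 'opening': 0.9985623387342065}
scene [[620.87478287   0.         315.55203826]
 [  0.         620.87478287 234.87169409]
 [  0.           0.           1.        ]] [[ 0.90257739 -0.43022277 -0.01619935]
 [-0.23253721 -0.45549002 -0.85933421]
 [ 0.3623265   0.77938258 -0.5111578 ]] [-519.96828056  201.68248234 1233.87414887]
top [[624.06079294   0.         319.81038373]
 [  0.         624.06079294 244.30326993]
 [  0.           0.           1.        ]] [[-0.00295403 -0.9999203  -0.01227474]
 [-0.98552046  0.00499201 -0.16948307]
 [ 0.16953084  0.01159635 -0.98545666]] [  -5.23039688  566.65992293 1519.23736259]
```

View pics/scene0.png

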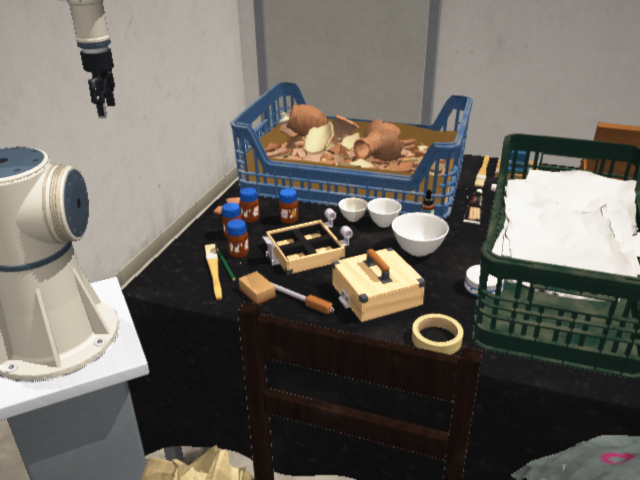

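View pics/top0.png

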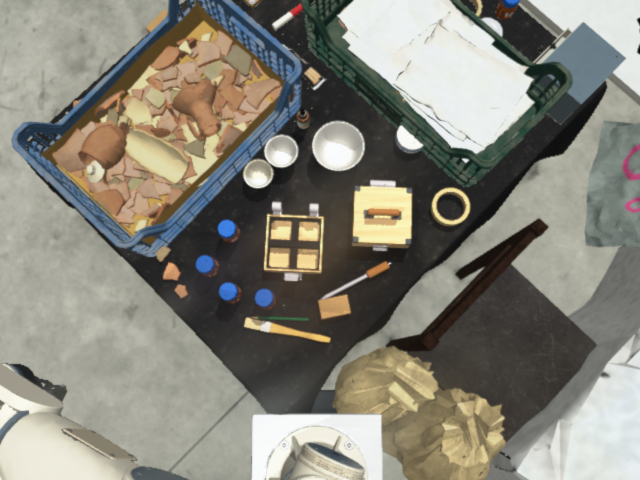

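The top view shows four jar caps near (228,231), (207,265), (230,293) and (265,298). The case is at (293,243), the lid at (382,216), the pin runs from (378,270) to (322,297), the cork is at (335,306) and the tape at (451,207). The scene view shows the same objects. I'll enlarge both.

Run:
```python
import cv2
a=cv2.imread("pics/top0.png")[170:340,190:480];cv2.imwrite("pics/topc.png",cv2.resize(a,None,fx=2.75,fy=2.75,interpolation=cv2.INTER_CUBIC))
a=cv2.imread("pics/scene0.png")[175:355,200:470];cv2.imwrite("pics/scenec.png",cv2.resize(a,None,fx=2.95,fy=2.95,interpolation=cv2.INTER_CUBIC))
```

```text
(no output)
```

View pics/topc.png

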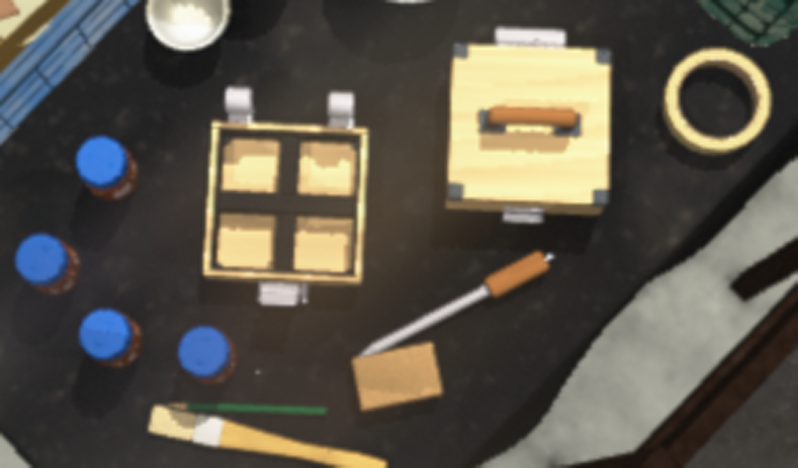

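View pics/scenec.png

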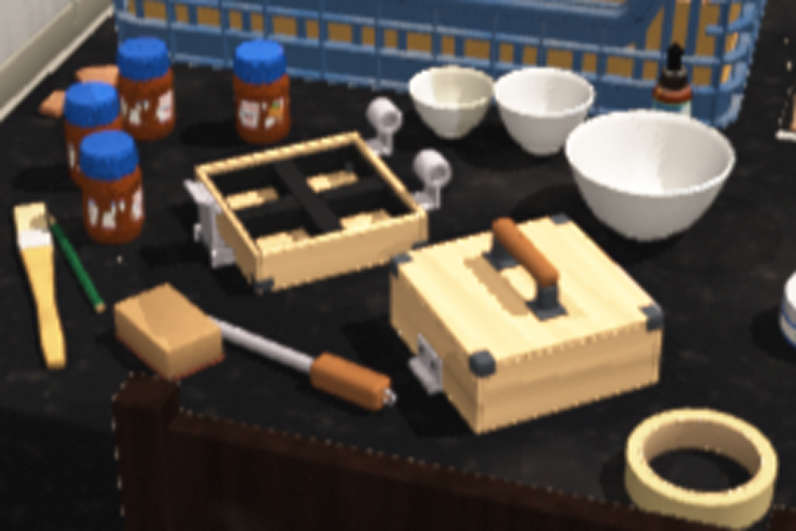

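The crops show all features clearly. In the top crop the jar caps are at (105,162), (42,261), (107,335) and (206,354). The pin's handle end is at (548,258), its shoulder at (488,290), and its tip at about (360,353), touching the cork. I'll fit silhouettes in both views.

```bash
cat > fit.py <<'E'
import cv2,numpy as np
from scipy.optimize import least_squares,minimize
def load(tag): return {n:dict(np.load(f"pics/{n}{tag}.npz")) for n in("scene","top")}
def proj(f,P):
    P=np.atleast_2d(P);c=P@f["R"].T+f["t"];p=c@f["mtx"].T;return p[:,:2]/p[:,2:]
def hsv(f): return cv2.cvtColor(f["color"],cv2.COLOR_RGB2HSV)
def tri(fs,ps):  # several views -> point
    return least_squares(lambda X:np.concatenate([proj(f,X)[0]-p for f,p in zip(fs,ps)]),[500,0,40]).x
def cyl(x,y,z0,z1,r,n=40):
    a=np.linspace(0,2*np.pi,n,endpoint=False);c=np.c_[x+r*np.cos(a),y+r*np.sin(a)]
    return np.vstack([np.c_[c,np.full(n,z)] for z in(z0,z1)])
def hullcen(p):
    h=cv2.convexHull(p.astype(np.float32));m=cv2.moments(h);return np.array([m["m10"]/m["m00"],m["m01"]/m["m00"]]),m["m00"]
def box(x,y,yaw,z0,z1,h=72):
    c,s=np.cos(yaw),np.sin(yaw);q=np.array([[h,h],[h,-h],[-h,-h],[-h,h]])@np.array([[c,s],[-s,c]])+[x,y]
    return np.vstack([np.c_[q,np.full(4,z)] for z in(z0,z1)])
def wood(f,roi):
    h=hsv(f);m=cv2.inRange(h,(12,50,90),(32,220,255));k=np.zeros_like(m);x0,y0,x1,y1=roi;k[y0:y1,x0:x1]=m[y0:y1,x0:x1]
    n,l,st,_=cv2.connectedComponentsWithStats(k);i=1+np.argmax(st[1:,4]);
    return cv2.convexHull(np.argwhere(l==i)[:,::-1].astype(np.float32))
def fitbox(F,hulls,z0,z1,init,freez=True):
    def cost(v):
        c=0
        for n in hulls:
            P=cv2.convexHull(proj(F[n],box(v[0],v[1],v[2],z0+v[3],z1+v[3])).astype(np.float32))
            I,_=cv2.intersectConvexConvex(P,hulls[n]);c+=cv2.contourArea(P)+cv2.contourArea(hulls[n])-2*I
        return c
    r=minimize(cost,init,method="Nelder-Mead",options=dict(initial_simplex=np.array(init)+np.vstack([np.zeros(4),np.diag([15,15,.1,10])]),xatol=.01,fatol=.1,maxiter=2000))
    return r.x,r.fun
E
cat > m0.py <<'E'
from fit import *
F=load("0");T,S=F["top"],F["scene"]
def caps(f,roi):
    m=cv2.inRange(hsv(f),(95,130,60),(125,255,255));x0,y0,x1,y1=roi;k=np.zeros_like(m);k[y0:y1,x0:x1]=m[y0:y1,x0:x1]
    n,l,st,c=cv2.connectedComponentsWithStats(k);return [(c[i],st[i,4]) for i in range(1,n) if st[i,4]>80]
ct=caps(T,(190,215,300,320));cs=caps(S,(215,180,305,262));print([(c.round(1),a) for c,a in ct],[(c.round(1),a) for c,a in cs])
import itertools
for c,a in ct:
    best=[]
    for d,b in cs:
        r=least_squares(lambda v:np.concatenate([hullcen(proj(f,cyl(v[0],v[1],v[2]-18,v[2],22.5)))[0]-p for f,p in((T,c),(S,d))]),[500,100,80])
        best.append((r.cost,r.x.round(1)))
    print(min(best,key=lambda q:q[0]))
def inv(p,roi): pass
ch={"top":wood(T,(258,210,330,285)),"scene":wood(S,(262,215,349,275))}
lh={"top":wood(T,(345,180,418,252)),"scene":wood(S,(328,245,428,325))}
for n in ch: print(n,cv2.boundingRect(ch[n]),cv2.boundingRect(lh[n]))
print("case",fitbox(F,ch,0,36,[580,60,0,0]));print("lid",fitbox(F,lh,0,60,[640,-150,0,0]))
k=lambda p:np.array(p)/2.75+[190,170]
q=lambda p:np.array(p)/2.95+[200,175]
for n,a,b in(("hend",(546,259),(388,396)),("shoulder",(488,290),(312,366)),("tip",(362,352),(218,320)),
  ("knuckL",(239,99),(384,115)),("knuckR",(341,106),(432,168)),("handleL",(489,115),(503,230)),("handleR",(575,117),(546,285))):
    print(n,tri((T,S),(k(a),q(b))).round(1))
E
python3 m0.py
```

```text
[(array([226.3, 228.2]), np.int32(288)), (array([204.2, 263.6]), np.int32(274)), (array([227.7, 291.2]), np.int32(286)), (array([263.4, 297.3]), np.int32(254))] [(array([270.6, 193.3]), np.int32(690)), (array([230.4, 209.8]), np.int32(233)), (array([236.3, 227.2]), np.int32(270))]
(np.float64(501.8978709811758), array([633.4, 289.1,  -1.7]))
(np.float64(142.177551624544), array([537.7, 265.4,  72.3]))
(np.float64(39.889348790633434), array([464.1, 240.5,  -9.7]))
(np.float64(350.93750235365764), array([441.9, 151.1,  -7.7]))
top (263, 213, 62, 61) (352, 185, 61, 63)
scene (266, 219, 83, 56) (328, 245, 97, 77)
case (array([ 5.74805184e+02,  5.74895423e+01, -5.17115364e-02,  2.43525132e+00]), np.float64(654.7997920755297))
lid (array([ 6.40526445e+02, -1.65367271e+02, -4.62630757e-02,  3.26262019e+00]), np.float64(714.2612126620952))
hend [ 523.2 -183.4   12.3]
shoulder [ 492.1 -128.3   12.3]
tip [452.  -15.5  -8.5]
knuckL [663.6  99.9  61.5]
knuckR [657.8   6.   61. ]
handleL [ 644.3 -128.    82.7]
handleR [ 638.2 -203.7   83.2]
```

```bash
cat > m1.py <<'E'
from fit import *
F=load("0");T,S=F["top"],F["scene"]
# hand-read cap tops (circle centre at cap top) from crops
k=lambda p:np.array(p)/2.75+[190,170]
q=lambda p:np.array(p)/2.95+[200,175]
for a,b in(((104,161),(261,52)),((42,260),(144,50)),((106,334),(91,95)),((204,352),(109,145))):
    X=tri((T,S),(k(a),q(b)));print("cap top",X.round(1))
def grow(h):
    m=np.zeros((480,640),np.uint8);return h
ch={"top":wood(T,(255,208,332,288)),"scene":wood(S,(255,210,349,278))}
lh={"top":wood(T,(343,178,420,254)),"scene":wood(S,(326,240,430,327))}
O={n:F[n]["color"][:,:,::-1].copy() for n in F}
O={n:cv2.resize(O[n],None,fx=4,fy=4,interpolation=cv2.INTER_CUBIC) for n in O}
def half(h):
    c=h.reshape(-1,2);out=np.vstack([c+d for d in((.5,.5),(.5,-.5),(-.5,.5),(-.5,-.5))]);return cv2.convexHull(out.astype(np.float32))
for nm,hh,z1,i in(("case",ch,36,[580,60,0,0]),("lid",lh,60,[640,-150,0,0])):
    hh={n:half(hh[n]) for n in hh};v,c=fitbox(F,hh,0,z1,i);print(nm,v.round(3),c)
    for n in F:
        p=proj(F[n],box(v[0],v[1],v[2],v[3],z1+v[3]))
        for a in(0,4): cv2.polylines(O[n],[np.int32((p[a:a+4]+.5)*4)],True,(0,0,255),1)
        cv2.polylines(O[n],[np.int32((hh[n]+.5)*4)],True,(0,255,0),1)
a=O["top"][170*4:260*4,250*4:425*4];b=O["scene"][210*4:330*4,255*4:430*4]
cv2.imwrite("pics/ov.png",cv2.resize(np.vstack([a,b]),(500,600)))
E
python3 m1.py
```

```text
cap top [603.6 219.3  80. ]
cap top [514.9 272.9  78.3]
cap top [447.6 214.4  78.6]
cap top [432.2 127.   79.1]
case [ 5.74585e+02  5.61440e+01 -5.20000e-02  5.23000e+00] 934.5913249945734
lid [ 6.39071e+02 -1.66197e+02 -4.10000e-02  3.57800e+00] 1142.4667170539033
```

View pics/ov.png

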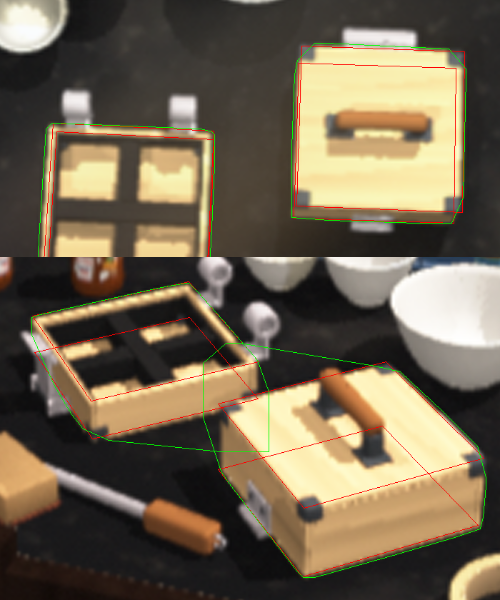

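```bash
cat > m2.py <<'E'
from fit import *
F=load("0");T,S=F["top"],F["scene"]
k=lambda p:np.array(p)/2.75+[190,170]
q=lambda p:np.array(p)/2.95+[200,175]
# corner order RL RR FR FL
D={"case":(36,[(213,122),(368,128),(361,279),(205,275)],[(356,134),(427,215),(262,262),(197,170)],[574,58,-.05]),
"lid":(60,[(453,44),(611,48),(604,204),(448,202)],[(560,216),(662,316),(482,370),(392,262)],[640,-166,-.05])}
for n,(h,a,b,i) in D.items():
    for tag,u,w in(("both",1,1),("top",1,0),("scene",0,1)):
        def res(v):
            P=box(v[0],v[1],v[2],h+v[3],h+v[3]+1)[:4]
            return np.concatenate([u*(proj(T,P)-k(a)).ravel(),w*(proj(S,P)-q(b)).ravel()] + ([[.01*v[3]]]))
        r=least_squares(res,i+[0],loss="soft_l1");print(n,tag,r.x.round(3),r.cost.round(2), np.abs(r.fun).max().round(1))
E
python3 m2.py
```

```text
case both [ 5.7487e+02  5.7198e+01 -3.8000e-02 -2.9740e+00] 3.53 1.8
case top [ 5.7472e+02  5.8012e+01 -4.1000e-02 -1.1376e+01] 0.21 0.4
case scene [ 5.83265e+02  7.13510e+01 -3.00000e-02 -1.24230e+01] 1.32 1.5
lid both [ 6.40978e+02 -1.65970e+02 -3.40000e-02 -3.87100e+00] 4.16 1.8
lid top [ 6.36335e+02 -1.64259e+02 -4.10000e-02  9.84300e+00] 1.46 1.4
lid scene [ 6.49446e+02 -1.54899e+02 -2.50000e-02 -1.30290e+01] 0.53 0.7
```

Request:
play_rows:
  dp:
    - [-0.58,-0.57,0.1]
    - [-1.16,-1.14,0.2]
    - [-1.75,-1.7,0.3]
    - [-2.33,-2.27,0.4]
    - [-2.913,-2.837,0.5]
  rot:
    - [0,0,-0.67]
    - [0,0,-1.35]
    - [0,0,-2.02]
    - [0,0,-2.7]
    - [0,0,-3.37]
  fingers: 0.8

```text
clock: 0.52
eef_pos: [305.6, 424.8, 190.4]
tcp_rot: [-3.141, -0.0, 3.101]
contact_force: [0.1, -0.6, 1.0]
opening: 0.795
grasp_force: 0.0
```

Request:
play_rows:
  dp:
    - [-0.35,-0.73,0.1]
    - [-0.7,-1.47,0.2]
    - [-1.05,-2.2,0.3]
    - [-1.4,-2.94,0.4]
    - [-1.75,-3.67,0.5]
  rot:
    - [0,0,0]
    - [0,0,0]
    - [0,0,0]
    - [0,0,0]
    - [0,0,0]

```text
clock: 0.93
eef_pos: [369.0, 275.0, 170.6]
tcp_rot: [-3.141, -0.0, 3.097]
contact_force: [0.2, 0.3, 0.6]
opening: 0.801
grasp_force: 0.0
```

Request:
play_rows:
  dp:
    - [-0.35,-0.73,0.1]
    - [-0.7,-1.47,0.2]
    - [-1.05,-2.2,0.3]
    - [-1.4,-2.94,0.4]
    - [-1.75,-3.67,0.5]
  rot:
    - [0,0,0]
    - [0,0,0]
    - [0,0,0]
    - [0,0,0]
    - [0,0,0]

```text
clock: 1.35
eef_pos: [432.4, 125.2, 150.6]
tcp_rot: [-3.142, -0.0, 3.097]
contact_force: [1.0, 0.7, 0.5]
opening: 0.8
grasp_force: 0.0
```

Request:
play_rows:
  dp:
    - [0,0.0,0.7]
    - [0,0.0,1.5]
    - [0,0,2.2]
    - [0,0,2.7]
    - [0,0,2.7]
  rot:
    - [0,0,0]
    - [0,0,0]
    - [0,0,0]
    - [0,0,0]
    - [0,0,0]

```text
clock: 1.77
eef_pos: [429.4, 125.9, 39.6]
tcp_rot: [-3.14, -0.006, 3.096]
contact_force: [-0.3, -0.6, 0.6]
opening: 0.801
grasp_force: 0.0
```

Request:
play_rows:
  dp:
    - [0,0,0]
    - [0,0,0]
    - [0,0,0]
    - [0,0,0]
    - [0,0,0]
  rot:
    - [0,0,0]
    - [0,0,0]
    - [0,0,0]
    - [0,0,0]
    - [0,0,0]
  fingers: 0.3
  grip_force: 30

```text
clock: 2.18
eef_pos: [433.1, 127.2, 44.0]
tcp_rot: [3.141, 0.002, 3.097]
contact_force: [1.1, -0.4, 4.4]
opening: 0.509
grasp_force: 31.1
```

Request:
play_rows:
  dp:
    - [0,0,-0.5]
    - [0,0,-1.2]
    - [0,0,-2.0]
    - [0,0,-2.7]
    - [0,0,-2.7]
  rot:
    - [0,0,0]
    - [0,0,0]
    - [0,0,0]
    - [0,0,0]
    - [0,0,0]

```text
clock: 2.6
eef_pos: [435.5, 127.8, 156.3]
tcp_rot: [3.139, 0.008, 3.097]
contact_force: [1.8, 1.1, -0.0]
opening: 0.515
grasp_force: 31.3
```

```bash
cat > snap.py <<'E'
import sys,cv2,numpy as np
from rig import telemetry, optics, r
tag=sys.argv[1]; fs=[]
s=telemetry.sense();print({k:np.round(s[k],2) for k in("clock","eef_pos","tcp_rot","contact_force","opening","grasp_force")})
for n in("top","scene"):
    f=optics.grab_frame(n);np.savez(f"pics/{n}{tag}.npz",**f);fs.append(f["color"][:,:,::-1])
for a in sys.argv[2:]:  # t:x0,y0,x1,y1:scale
    w,b,sc=a.split(":");x0,y0,x1,y1=map(int,b.split(","));im=fs["ts".index(w)][y0:y1,x0:x1]
    cv2.imwrite(f"pics/{w}{tag}c.png",cv2.resize(im,None,fx=float(sc),fy=float(sc),interpolation=cv2.INTER_CUBIC))
E
python3 snap.py 1 s:200,175,360,275:5
```

```text
{'clock': np.float64(2.6), 'eef_pos': array([435.49, 127.83, 156.27]), 'tcp_rot': array([3.14, 0.01, 3.1 ]), 'contact_force': array([ 1.83,  1.06, -0.02]), 'opening': np.float64(0.52), 'grasp_force': np.float64(31.34)}
```

View pics/s1c.png

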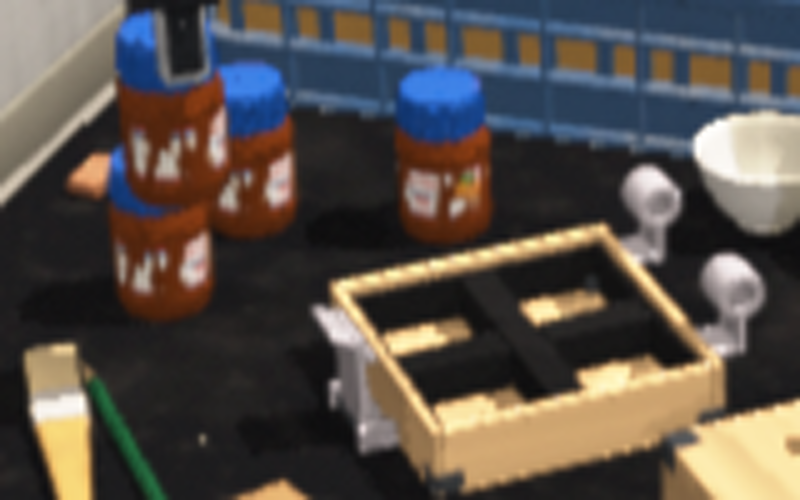

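The picture shows the jar held upright at (170,110) above the others, with the case free. I'll move it over the rear right pocket.

Request:
play_rows:
  dp:
    - [-0.7,-0.35,0]
    - [-1.5,-0.8,0]
    - [-2.3,-1.25,0]
    - [-3.1,-1.7,0]
    - [-3.8,-2.1,0]
  rot:
    - [0,0,0]
    - [0,0,0]
    - [0,0,0]
    - [0,0,0]
    - [0,0,0]

```text
clock: 3.12
eef_pos: [581.1, 34.8, 149.2]
tcp_rot: [-3.141, -0.002, 3.097]
contact_force: [0.3, 1.0, -0.6]
opening: 0.514
grasp_force: 31.3
```

Request:
play_rows:
  dp:
    - [-0.5,-0.28,0.1]
    - [-0.73,-0.375,0.6]
    - [-0.73,-0.375,1.2]
    - [-0.73,-0.375,1.5]
    - [-0.73,-0.375,1.5]
  rot:
    - [0,0,0]
    - [0,0,0]
    - [0,0,0]
    - [0,0,0]
    - [0,0,0]

```text
clock: 3.53
eef_pos: [605.3, 19.7, 86.5]
tcp_rot: [-3.141, -0.008, 3.097]
contact_force: [-1.1, -0.1, -0.9]
opening: 0.51
grasp_force: 31.3
```

Request:
play_rows:
  dp:
    - [0,0,0]
    - [0,0,0]
    - [0,0,0]
    - [0,0,0]
    - [0,0,0]
  rot:
    - [0,0,0]
    - [0,0,0]
    - [0,0,0]
    - [0,0,0]
    - [0,0,0]

```text
clock: 3.95
eef_pos: [609.3, 20.0, 91.9]
tcp_rot: [3.141, 0.002, 3.097]
contact_force: [0.6, 0.0, -1.4]
opening: 0.515
grasp_force: 31.3
```

```bash
python3 snap.py 2 t:250,190,350,290:4 s:260,175,360,275:4; python3 -c "
import cv2,numpy as np
cv2.imwrite('pics/c2.png',np.hstack([cv2.imread('pics/t2c.png'),cv2.imread('pics/s2c.png')]))"
```

```text
{'clock': np.float64(3.95), 'eef_pos': array([609.33,  20.03,  91.94]), 'tcp_rot': array([3.14, 0.  , 3.1 ]), 'contact_force': array([ 0.64,  0.03, -1.36]), 'opening': np.float64(0.51), 'grasp_force': np.float64(31.25)}
```

View pics/c2.png

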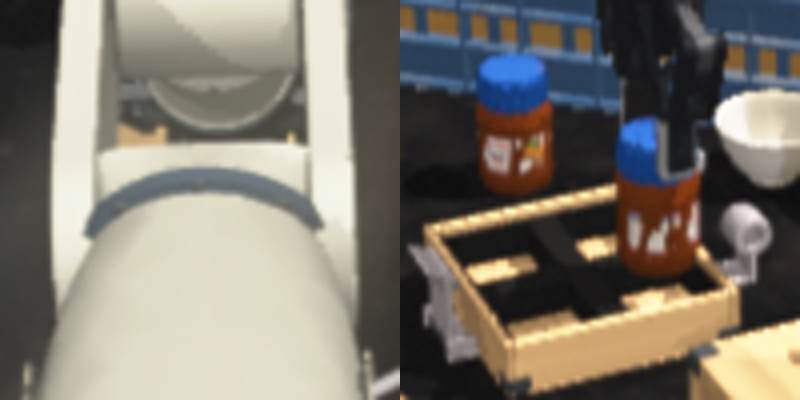

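The scene view shows the jar hanging over the rear right pocket. I'll lower it slowly.

Request:
play_rows:
  dp:
    - [0,0,0.2]
    - [0,0,0.4]
    - [0,0,0.6]
    - [0,0,0.7]
    - [0,0,0.7]
  rot:
    - [0,0,0]
    - [0,0,0]
    - [0,0,0]
    - [0,0,0]
    - [0,0,0]

```text
clock: 4.47
eef_pos: [607.7, 19.7, 61.1]
tcp_rot: [-3.141, -0.003, 3.097]
contact_force: [-0.4, 0.2, -2.3]
opening: 0.512
grasp_force: 31.3
```

Request:
play_rows:
  dp:
    - [0,0,0.1]
    - [0,0,0.2]
    - [0,0,0.28]
    - [0,0,0.28]
    - [0,0,0.28]
  rot:
    - [0,0,0]
    - [0,0,0]
    - [0,0,0]
    - [0,0,0]
    - [0,0,0]

```text
clock: 4.88
eef_pos: [608.7, 19.8, 51.5]
tcp_rot: [-3.142, -0.0, 3.097]
contact_force: [1.2, 0.3, -1.1]
opening: 0.511
grasp_force: 31.3
```

Request:
play_rows:
  dp:
    - [0,0,0.06]
    - [0,0,0.06]
    - [0,0,0.06]
  rot:
    - [0,0,0]
    - [0,0,0]
    - [0,0,0]

```text
clock: 5.13
eef_pos: [609.4, 19.9, 50.0]
tcp_rot: [3.141, 0.001, 3.097]
contact_force: [-1.7, 0.1, 4.7]
opening: 0.511
grasp_force: 31.7
```

Request:
play_rows:
  dp:
    - [0,0,0]
    - [0,0,0]
    - [0,0,0]
    - [0,0,-0.2]
    - [0,0,-0.6]
  rot:
    - [0,0,0]
    - [0,0,0]
    - [0,0,0]
    - [0,0,0]
    - [0,0,0]
  fingers: 0.68

```text
clock: 5.55
eef_pos: [607.3, 19.8, 72.1]
tcp_rot: [-3.141, -0.004, 3.097]
contact_force: [-0.5, 0.9, -0.7]
opening: 0.683
grasp_force: 0.0
```

Request:
play_rows:
  dp:
    - [0,0,-0.8]
    - [0,0,-1.6]
    - [0.3,0.4,-1.95]
    - [0.85,1.0,-1.95]
    - [1.5,1.7,-1.95]
  rot:
    - [0,0,0]
    - [0,0,0]
    - [0,0,0]
    - [0,0,0]
    - [0,0,0]
  fingers: 0.8

```text
clock: 5.97
eef_pos: [553.2, 90.4, 153.3]
tcp_rot: [3.141, 0.004, 3.095]
contact_force: [-0.6, 0.2, -0.3]
opening: 0.8
grasp_force: 0.0
```

Request:
play_rows:
  dp:
    - [0.65,0.7,0]
    - [1.3,1.4,0]
    - [2,2.1,0]
    - [2.5,2.7,0]
    - [2.745,2.975,0]
  rot:
    - [0,0,0]
    - [0,0,0]
    - [0,0,0]
    - [0,0,0]
    - [0,0,0]

```text
clock: 6.38
eef_pos: [445.1, 216.4, 151.8]
tcp_rot: [3.141, -0.0, 3.098]
contact_force: [1.1, 0.3, -0.4]
opening: 0.796
grasp_force: 0.0
```

Request:
play_rows:
  dp:
    - [0,0.0,0.7]
    - [0,0.0,1.5]
    - [0,0,2.2]
    - [0,0,2.7]
    - [0,0,2.7]
  rot:
    - [0,0,0]
    - [0,0,0]
    - [0,0,0]
    - [0,0,0]
    - [0,0,0]

```text
clock: 6.8
eef_pos: [445.2, 213.2, 40.4]
tcp_rot: [-3.139, -0.005, 3.097]
contact_force: [-2.0, -0.9, -0.1]
opening: 0.803
grasp_force: 0.0
```

Request:
play_rows:
  dp:
    - [0,0,0]
    - [0,0,0]
    - [0,0,0]
    - [0,0,0]
    - [0,0,0]
  rot:
    - [0,0,0]
    - [0,0,0]
    - [0,0,0]
    - [0,0,0]
    - [0,0,0]
  fingers: 0.3

```text
clock: 7.22
eef_pos: [448.8, 214.8, 44.7]
tcp_rot: [3.14, 0.003, 3.097]
contact_force: [-0.4, 0.3, 7.2]
opening: 0.511
grasp_force: 31.4
```

Request:
play_rows:
  dp:
    - [0,0,-0.5]
    - [0,0,-1.2]
    - [0,0,-2.0]
    - [0,0,-2.7]
    - [0,0,-2.7]
  rot:
    - [0,0,0]
    - [0,0,0]
    - [0,0,0]
    - [0,0,0]
    - [0,0,0]

```text
clock: 7.63
eef_pos: [450.6, 215.7, 156.9]
tcp_rot: [3.138, 0.008, 3.097]
contact_force: [1.6, 0.7, -0.6]
opening: 0.511
grasp_force: 31.4
```

```bash
python3 snap.py 3 t:250,190,350,290:4 s:200,175,360,275:5
```

```text
{'clock': np.float64(7.63), 'eef_pos': array([450.63, 215.65, 156.89]), 'tcp_rot': array([3.14, 0.01, 3.1 ]), 'contact_force': array([ 1.62,  0.71, -0.65]), 'opening': np.float64(0.51), 'grasp_force': np.float64(31.45)}
```

View pics/s3c.png

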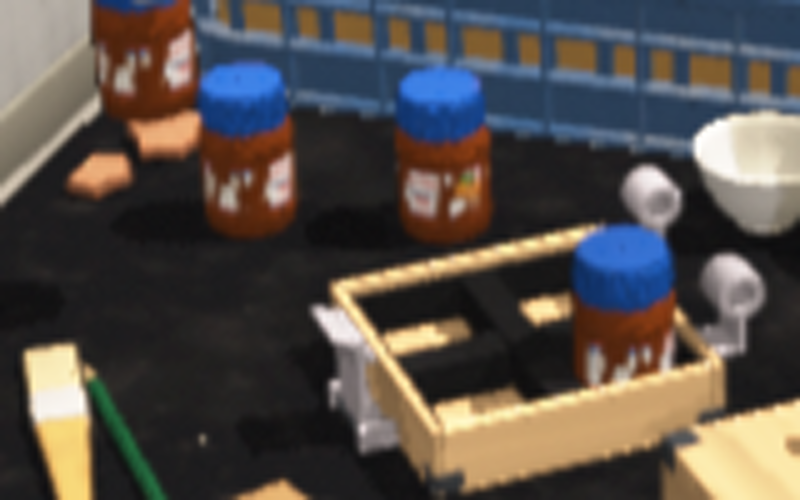

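The first jar stands in the rear right pocket (cap at (622,265)) and the second is lifted. I'll do the same for the next one and then fetch the third.

Request:
play_rows:
  dp:
    - [-0.35,-0.7,0]
    - [-0.75,-1.5,0]
    - [-1.15,-2.3,0]
    - [-1.55,-3.1,0]
    - [-2.0,-3.9,0]
  rot:
    - [0,0,0]
    - [0,0,0]
    - [0,0,0]
    - [0,0,0]
    - [0,0,0]

```text
clock: 8.15
eef_pos: [519.5, 53.2, 149.8]
tcp_rot: [-3.141, -0.003, 3.097]
contact_force: [1.0, 0.7, -1.0]
opening: 0.512
grasp_force: 31.4
```

Request:
play_rows:
  dp:
    - [-0.35,-0.6,0.1]
    - [-0.445,-0.775,0.6]
    - [-0.445,-0.775,1.2]
    - [-0.445,-0.775,1.5]
    - [-0.445,-0.775,1.5]
  rot:
    - [0,0,0]
    - [0,0,0]
    - [0,0,0]
    - [0,0,0]
    - [0,0,0]

```text
clock: 8.57
eef_pos: [533.6, 22.5, 87.2]
tcp_rot: [-3.141, -0.007, 3.096]
contact_force: [-1.3, 0.1, -0.8]
opening: 0.511
grasp_force: 31.5
```

Request:
play_rows:
  dp:
    - [0,0,0]
    - [0,0,0.2]
    - [0,0,0.4]
    - [0,0,0.6]
    - [0,0,0.7]
  rot:
    - [0,0,0]
    - [0,0,0]
    - [0,0,0]
    - [0,0,0]
    - [0,0,0]

```text
clock: 8.98
eef_pos: [536.5, 23.2, 62.4]
tcp_rot: [-3.142, -0.001, 3.097]
contact_force: [-0.2, 0.3, -1.4]
opening: 0.51
grasp_force: 31.5
```

Request:
play_rows:
  dp:
    - [0,0,0.1]
    - [0,0,0.2]
    - [0,0,0.28]
    - [0,0,0.34]
    - [0,0,0.34]
  rot:
    - [0,0,0]
    - [0,0,0]
    - [0,0,0]
    - [0,0,0]
    - [0,0,0]

```text
clock: 9.4
eef_pos: [537.8, 23.1, 50.8]
tcp_rot: [3.141, 0.001, 3.097]
contact_force: [-2.5, 0.6, 10.5]
opening: 0.515
grasp_force: 32.5
```

Request:
play_rows:
  dp:
    - [0,0,0]
    - [0,0,0]
    - [0,0,0]
    - [0,0,-0.2]
    - [0,0,-0.6]
  rot:
    - [0,0,0]
    - [0,0,0]
    - [0,0,0]
    - [0,0,0]
    - [0,0,0]
  fingers: 0.68

```text
clock: 9.82
eef_pos: [535.5, 23.0, 72.7]
tcp_rot: [-3.141, -0.003, 3.097]
contact_force: [0.2, 0.1, 0.6]
opening: 0.677
grasp_force: 0.0
```

Request:
play_rows:
  dp:
    - [0,0,-0.8]
    - [0,0,-1.6]
    - [0.05,0.5,-1.95]
    - [0.15,1.3,-1.95]
    - [0.25,2.2,-1.95]
  rot:
    - [0,0,0]
    - [0,0,0]
    - [0,0,0]
    - [0,0,0]
    - [0,0,0]
  fingers: 0.8

```text
clock: 10.23
eef_pos: [531.9, 111.6, 153.9]
tcp_rot: [3.141, 0.003, 3.094]
contact_force: [1.2, 0.7, -0.5]
opening: 0.797
grasp_force: 0.0
```

Request:
play_rows:
  dp:
    - [0.12,1,0]
    - [0.25,2,0]
    - [0.4,3,0]
    - [0.5,3.7,0]
    - [0.58,4.01,0]
  rot:
    - [0,0,0]
    - [0,0,0]
    - [0,0,0]
    - [0,0,0]
    - [0,0,0]

```text
clock: 10.65
eef_pos: [514.6, 276.3, 152.3]
tcp_rot: [3.14, 0.001, 3.099]
contact_force: [0.5, -0.2, -0.5]
opening: 0.798
grasp_force: 0.0
```

Request:
play_rows:
  dp:
    - [0,0.0,0.7]
    - [0,0.0,1.5]
    - [0,0,2.2]
    - [0,0,2.7]
    - [0,0,2.7]
  rot:
    - [0,0,0]
    - [0,0,0]
    - [0,0,0]
    - [0,0,0]
    - [0,0,0]

```text
clock: 11.07
eef_pos: [512.1, 270.7, 40.1]
tcp_rot: [-3.138, -0.006, 3.097]
contact_force: [-0.2, -0.6, -0.1]
opening: 0.801
grasp_force: 0.0
```

Request:
play_rows:
  dp:
    - [0,0,0]
    - [0,0,0]
    - [0,0,0]
    - [0,0,0]
    - [0,0,0]
  rot:
    - [0,0,0]
    - [0,0,0]
    - [0,0,0]
    - [0,0,0]
    - [0,0,0]
  fingers: 0.3

```text
clock: 11.48
eef_pos: [515.9, 273.1, 45.2]
tcp_rot: [3.14, 0.002, 3.097]
contact_force: [-0.4, 0.1, 5.6]
opening: 0.513
grasp_force: 31.2
```

Request:
play_rows:
  dp:
    - [0,0,-0.5]
    - [0,0,-1.2]
    - [0,0,-2.0]
    - [0,0,-2.7]
    - [0,0,-2.7]
  rot:
    - [0,0,0]
    - [0,0,0]
    - [0,0,0]
    - [0,0,0]
    - [0,0,0]

```text
clock: 11.9
eef_pos: [518.0, 274.3, 157.9]
tcp_rot: [3.137, 0.008, 3.097]
contact_force: [0.9, 0.0, -0.2]
opening: 0.511
grasp_force: 31.3
```

Request:
play_rows:
  dp:
    - [-0.1,-0.7,0]
    - [-0.25,-1.5,0]
    - [-0.4,-2.3,0]
    - [-0.55,-3.1,0]
    - [-0.7,-3.8,0]
  rot:
    - [0,0,0]
    - [0,0,0]
    - [0,0,0]
    - [0,0,0]
    - [0,0,0]

```text
clock: 12.32
eef_pos: [535.6, 117.8, 151.6]
tcp_rot: [-3.141, -0.0, 3.097]
contact_force: [1.7, -0.3, -0.4]
opening: 0.511
grasp_force: 31.3
```

Request:
play_rows:
  dp:
    - [-0.13,-0.5,0.1]
    - [-0.13,-0.61,0.6]
    - [-0.13,-0.61,1.2]
    - [-0.13,-0.61,1.5]
    - [-0.13,-0.61,1.5]
  rot:
    - [0,0,0]
    - [0,0,0]
    - [0,0,0]
    - [0,0,0]
    - [0,0,0]

```text
clock: 12.73
eef_pos: [537.9, 94.5, 89.0]
tcp_rot: [-3.141, -0.005, 3.096]
contact_force: [-1.2, 0.6, -1.1]
opening: 0.51
grasp_force: 31.4
```

Request:
play_rows:
  dp:
    - [0,0,0]
    - [0,0,0.2]
    - [0,0,0.4]
    - [0,0,0.6]
    - [0,0,0.7]
  rot:
    - [0,0,0]
    - [0,0,0]
    - [0,0,0]
    - [0,0,0]
    - [0,0,0]

```text
clock: 13.15
eef_pos: [539.7, 95.1, 62.8]
tcp_rot: [-3.141, -0.001, 3.097]
contact_force: [-0.5, -0.1, -1.6]
opening: 0.515
grasp_force: 31.4
```

Request:
play_rows:
  dp:
    - [0,0,0.1]
    - [0,0,0.2]
    - [0,0,0.28]
    - [0,0,0.34]
    - [0,0,0.34]
  rot:
    - [0,0,0]
    - [0,0,0]
    - [0,0,0]
    - [0,0,0]
    - [0,0,0]

```text
clock: 13.57
eef_pos: [541.2, 95.5, 51.0]
tcp_rot: [3.141, 0.002, 3.096]
contact_force: [-1.4, 1.8, 7.5]
opening: 0.512
grasp_force: 32.3
```

Request:
play_rows:
  dp:
    - [0,0,0]
    - [0,0,0]
    - [0,0,0]
    - [0,0,-0.2]
    - [0,0,-0.6]
  rot:
    - [0,0,0]
    - [0,0,0]
    - [0,0,0]
    - [0,0,0]
    - [0,0,0]
  fingers: 0.68

```text
clock: 13.98
eef_pos: [538.7, 94.7, 73.1]
tcp_rot: [-3.141, -0.003, 3.097]
contact_force: [-0.4, 0.5, 0.7]
opening: 0.679
grasp_force: 0.0
```

Request:
play_rows:
  dp:
    - [0,0,-0.8]
    - [0,0,-1.6]
    - [-0.2,0.4,-1.95]
    - [-0.5,1.1,-1.95]
    - [-0.85,1.9,-1.95]
  rot:
    - [0,0,0]
    - [0,0,0]
    - [0,0,0]
    - [0,0,0]
    - [0,0,0]
  fingers: 0.8

```text
clock: 14.4
eef_pos: [578.5, 169.4, 154.6]
tcp_rot: [3.141, 0.003, 3.095]
contact_force: [0.0, -0.4, -0.4]
opening: 0.8
grasp_force: 0.0
```

Request:
play_rows:
  dp:
    - [-0.35,0.7,0]
    - [-0.595,1.27,0]
    - [-0.595,1.27,0.6]
    - [-0.595,1.27,1.4]
    - [-0.595,1.27,2.1]
  rot:
    - [0,0,0]
    - [0,0,0]
    - [0,0,0]
    - [0,0,0]
    - [0,0,0]

```text
clock: 14.82
eef_pos: [603.9, 219.8, 67.7]
tcp_rot: [3.141, 0.001, 3.098]
contact_force: [-0.6, -0.2, -1.1]
opening: 0.8
grasp_force: 0.0
```

Request:
play_rows:
  dp:
    - [0,0,0.5]
    - [0,0,0.6]
    - [0,0,0.6]
  rot:
    - [0,0,0]
    - [0,0,0]
    - [0,0,0]

```text
clock: 15.07
eef_pos: [602.6, 218.7, 43.1]
tcp_rot: [-3.14, -0.003, 3.097]
contact_force: [-0.2, -0.2, 1.5]
opening: 0.802
grasp_force: 0.0
```

Request:
play_rows:
  dp:
    - [0,0,0]
    - [0,0,0]
    - [0,0,0]
    - [0,0,0]
    - [0,0,0]
  rot:
    - [0,0,0]
    - [0,0,0]
    - [0,0,0]
    - [0,0,0]
    - [0,0,0]
  fingers: 0.3

```text
clock: 15.48
eef_pos: [605.0, 219.5, 46.2]
tcp_rot: [3.14, 0.003, 3.097]
contact_force: [-0.1, 0.5, 6.7]
opening: 0.508
grasp_force: 30.7
```

Request:
play_rows:
  dp:
    - [0,0,-0.5]
    - [0,0,-1.2]
    - [0,0,-2.0]
    - [0,0,-2.7]
    - [0,0,-2.7]
  rot:
    - [0,0,0]
    - [0,0,0]
    - [0,0,0]
    - [0,0,0]
    - [0,0,0]

```text
clock: 15.9
eef_pos: [607.1, 220.3, 159.1]
tcp_rot: [3.138, 0.009, 3.097]
contact_force: [2.1, -0.1, -0.2]
opening: 0.51
grasp_force: 31.3
```

Request:
play_rows:
  dp:
    - [-0.08,-0.7,0]
    - [-0.15,-1.4,0]
    - [-0.25,-2.1,0]
    - [-0.32,-2.8,0]
    - [-0.355,-3.17,0]
  rot:
    - [0,0,0]
    - [0,0,0]
    - [0,0,0]
    - [0,0,0]
    - [0,0,0]

```text
clock: 16.32
eef_pos: [611.8, 89.1, 152.1]
tcp_rot: [-3.141, 0.0, 3.096]
contact_force: [-0.5, -0.1, -1.2]
opening: 0.509
grasp_force: 31.3
```

Request:
play_rows:
  dp:
    - [0,0,0.1]
    - [0,0,0.6]
    - [0,0,1.2]
    - [0,0,1.5]
    - [0,0,1.5]
  rot:
    - [0,0,0]
    - [0,0,0]
    - [0,0,0]
    - [0,0,0]
    - [0,0,0]

```text
clock: 16.73
eef_pos: [609.7, 92.2, 89.0]
tcp_rot: [-3.141, -0.005, 3.097]
contact_force: [-0.8, -0.0, -1.4]
opening: 0.511
grasp_force: 31.3
```

Request:
play_rows:
  dp:
    - [0,0,0]
    - [0,0,0.2]
    - [0,0,0.4]
    - [0,0,0.6]
    - [0,0,0.7]
  rot:
    - [0,0,0]
    - [0,0,0]
    - [0,0,0]
    - [0,0,0]
    - [0,0,0]

```text
clock: 17.15
eef_pos: [611.6, 91.8, 63.1]
tcp_rot: [-3.141, -0.001, 3.097]
contact_force: [-0.2, -0.3, -1.5]
opening: 0.511
grasp_force: 31.3
```

Request:
play_rows:
  dp:
    - [0,0,0.1]
    - [0,0,0.2]
    - [0,0,0.28]
    - [0,0,0.34]
    - [0,0,0.34]
  rot:
    - [0,0,0]
    - [0,0,0]
    - [0,0,0]
    - [0,0,0]
    - [0,0,0]

```text
clock: 17.57
eef_pos: [613.5, 92.3, 51.9]
tcp_rot: [3.141, 0.003, 3.096]
contact_force: [-2.4, 1.8, 8.7]
opening: 0.512
grasp_force: 32.5
```

Request:
play_rows:
  dp:
    - [0,0,0]
    - [0,0,0]
    - [0,0,0]
    - [0,0,-0.2]
    - [0,0,-0.6]
  rot:
    - [0,0,0]
    - [0,0,0]
    - [0,0,0]
    - [0,0,0]
    - [0,0,0]
  fingers: 0.68

```text
clock: 17.98
eef_pos: [610.6, 91.5, 73.2]
tcp_rot: [-3.141, -0.004, 3.097]
contact_force: [0.1, -0.4, -0.9]
opening: 0.681
grasp_force: 0.0
```

Request:
play_rows:
  dp:
    - [0,0,-0.8]
    - [0,0.4,-1.6]
    - [0,1.2,-2.5]
    - [0,2,-3]
    - [0,2.5,-3]
  rot:
    - [0,0,0]
    - [0,0,0]
    - [0,0,0]
    - [0,0,0]
    - [0,0,0]
  fingers: 0.8

```text
clock: 18.4
eef_pos: [619.4, 194.6, 201.0]
tcp_rot: [3.138, 0.008, 3.096]
contact_force: [1.2, 1.1, -0.4]
opening: 0.798
grasp_force: 0.0
```

```bash
python3 snap.py 4 t:190,170,480,340:2.1 s:200,175,470,355:2.25; python3 -c "
import cv2,numpy as np
a=cv2.imread('pics/t4c.png');b=cv2.imread('pics/s4c.png');w=min(a.shape[1],b.shape[1]);v=np.vstack([a[:,:w],b[:,:w]]);print(v.shape);cv2.imwrite('pics/c4.png',v[:600] if 0 else cv2.resize(v,None,fx=.78,fy=.78))
F0={n:np.load(f'pics/{n}0.npz')['color'].astype(int) for n in('top','scene')};F={n:np.load(f'pics/{n}4.npz')['color'].astype(int) for n in('top','scene')}
for n,(x0,y0,x1,y1) in dict(top=(318,178,475,318),scene=(235,245,470,355)).items():
    d=np.abs(F[n]-F0[n]).max(2)[y0:y1,x0:x1]>40;print(n,d.sum(),(np.argwhere(d)[:,::-1]+[x0,y0]).mean(0) if d.any() else '')
"
```

```text
{'clock': np.float64(18.4), 'eef_pos': array([619.42, 194.61, 201.04]), 'tcp_rot': array([3.14, 0.01, 3.1 ]), 'contact_force': array([ 1.19,  1.06, -0.39]), 'opening': np.float64(0.8), 'grasp_force': np.float64(0.0)}
(762, 608, 3)
top 151 [379.90728477 222.79470199]
scene 580 [292.77758621 251.89482759]
```

View pics/c4.png

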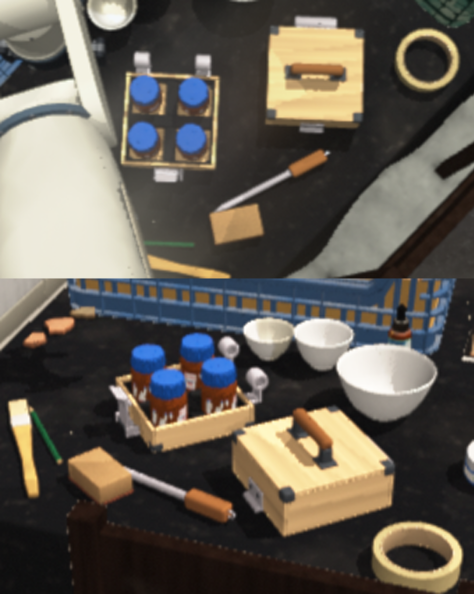

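All four jars stand in their pockets, and the lid and pin look much as before. The lid's pixel difference needs a shift check.

```bash
cat > shift.py <<'E'
import sys,cv2,numpy as np
from fit import *
a,b=sys.argv[1:3];A,B=load(a),load(b)
# planar motion of lid (z60) / pin by ECC
for nm,n,(x0,y0,x1,y1) in(("lid","top",(340,172,425,258)),("lid","scene",(325,240,432,328)),("pin","top",(318,258,398,302)),("pin","scene",(270,278,338,320))):
    g=[cv2.cvtColor(F[n]["color"],cv2.COLOR_RGB2GRAY)[y0:y1,x0:x1].astype(np.float32) for F in(A,B)]
    W=np.eye(2,3,dtype=np.float32);c,W=cv2.findTransformECC(g[0],g[1],W,cv2.MOTION_EUCLIDEAN,(3,200,1e-6),None,3)
    ctr=np.array([(x1-x0)/2,(y1-y0)/2,1]);print(nm,n,round(c,4),"shift at centre px",(W@ctr-ctr[:2]).round(2),"rot",round(float(W[1,0]),4))
E
python3 shift.py 0 4
```

```text
lid top 0.9977 shift at centre px [-0.01 -0.02] rot 0.0021
lid scene 0.9928 shift at centre px [0.07 0.05] rot 0.0033
pin top 0.9974 shift at centre px [-0.05  0.03] rot 0.0008
pin scene 0.9974 shift at centre px [ 0.03 -0.01] rot 0.0013
```

Request:
play_rows:
  dp:
    - [-0.1,-0.7,0]
    - [-0.2,-1.6,0]
    - [-0.3,-2.5,0]
    - [-0.4,-3.5,0]
    - [-0.5,-4.5,0]
  rot:
    - [0,0,0]
    - [0,0,0]
    - [0,0,0]
    - [0,0,0]
    - [0,0,0]

```text
clock: 18.92
eef_pos: [627.5, 8.7, 194.1]
tcp_rot: [-3.141, -0.001, 3.097]
contact_force: [-0.0, -0.7, 0.1]
opening: 0.802
grasp_force: 0.0
```

Request:
play_rows:
  dp:
    - [-0.1,-1,0]
    - [-0.2,-2,0]
    - [-0.3,-3,0]
    - [-0.4,-3.8,0]
    - [-0.5,-4.42,0]
  rot:
    - [0,0,1]
    - [0,0,2]
    - [0,0,3]
    - [0,0,4]
    - [0,0,5]

```text
clock: 19.33
eef_pos: [639.2, -170.3, 194.1]
tcp_rot: [-3.14, -0.001, 2.566]
contact_force: [0.1, 0.6, 0.7]
opening: 0.8
grasp_force: 0.0
```

Request:
play_rows:
  dp:
    - [0,0,0]
    - [0,0,0]
    - [0,0,0]
    - [0,0,0]
    - [0,0,0]
  rot:
    - [0,0,1]
    - [0,0,2]
    - [0,0,3]
    - [0,0,4]
    - [0,0,5]

```text
clock: 19.75
eef_pos: [639.4, -167.5, 193.9]
tcp_rot: [-3.14, -0.001, 2.044]
contact_force: [-0.4, -0.7, 0.3]
opening: 0.805
grasp_force: 0.0
```

Request:
play_rows:
  dp:
    - [0,0,0]
    - [0,0,0]
    - [0,0,0]
    - [0,0,0]
    - [0,0,0]
  rot:
    - [0,0,1]
    - [0,0,2]
    - [0,0,3]
    - [0,0,4]
    - [0,0,5]

```text
clock: 20.17
eef_pos: [639.5, -167.3, 194.0]
tcp_rot: [-3.14, 0.0, 1.52]
contact_force: [0.1, 0.3, -0.3]
opening: 0.803
grasp_force: 0.0
```

Request:
play_rows:
  dp:
    - [0,0,0.5]
    - [0,0,1]
    - [0,0,1.5]
    - [0,0,1.5]
    - [0,0,1.5]
  rot:
    - [0,0,0]
    - [0,0,0]
    - [0,0,0]
    - [0,0,0]
    - [0,0,0]

```text
clock: 20.58
eef_pos: [639.0, -166.9, 133.4]
tcp_rot: [-3.138, -0.0, 1.525]
contact_force: [1.6, 0.2, 0.1]
opening: 0.802
grasp_force: 0.0
```

Request:
play_rows:
  dp:
    - [0,0,0]
    - [0,0,0]
    - [0,0,0]
  rot:
    - [0,0,0]
    - [0,0,0]
    - [0,0,0]

```text
clock: 20.83
eef_pos: [641.2, -166.9, 135.9]
tcp_rot: [3.14, 0.0, 1.526]
contact_force: [-0.5, 0.3, -0.5]
opening: 0.799
grasp_force: 0.0
```

Request:
play_rows:
  dp:
    - [0,0,0.5]
    - [0,0,1.0]
    - [0,0,1.4]
    - [0,0,1.65]
    - [0,0,1.65]
  rot:
    - [0,0,0]
    - [0,0,0]
    - [0,0,0]
    - [0,0,0]
    - [0,0,0]

```text
clock: 21.25
eef_pos: [639.4, -166.3, 66.9]
tcp_rot: [-3.139, -0.001, 1.526]
contact_force: [0.9, 0.3, -0.3]
opening: 0.8
grasp_force: 0.0
```

Request:
play_rows:
  dp:
    - [0,0,0]
    - [0,0,0]
    - [0,0,0]
    - [0,0,0]
    - [0,0,0]
  rot:
    - [0,0,0]
    - [0,0,0]
    - [0,0,0]
    - [0,0,0]
    - [0,0,0]
  fingers: 0.05
  grip_force: 50

```text
clock: 21.67
eef_pos: [641.2, -166.8, 69.7]
tcp_rot: [3.14, 0.0, 1.526]
contact_force: [-1.2, 0.4, 3.0]
opening: 0.165
grasp_force: 48.8
```

Request:
play_rows:
  dp:
    - [0,0,0]
    - [0,0,0]
    - [0,0,0]
    - [0,0,0]
    - [0,0,0]
  rot:
    - [0,0,0]
    - [0,0,0]
    - [0,0,0]
    - [0,0,0]
    - [0,0,0]

```text
clock: 22.08
eef_pos: [641.1, -166.8, 69.7]
tcp_rot: [3.14, 0.0, 1.526]
contact_force: [-1.5, -0.5, 5.5]
opening: 0.158
grasp_force: 49.0
```

Request:
play_rows:
  dp:
    - [0,0,-0.2]
    - [0,0,-0.7]
    - [0,0,-1.4]
    - [0,0,-2.2]
    - [0,0,-2.9]
  rot:
    - [0,0,0]
    - [0,0,0]
    - [0,0,0]
    - [0,0,0]
    - [0,0,0]

```text
clock: 22.5
eef_pos: [640.2, -166.5, 186.3]
tcp_rot: [-3.141, -0.0, 1.526]
contact_force: [0.6, -0.7, -2.3]
opening: 0.16
grasp_force: 49.1
```

Request:
play_rows:
  dp:
    - [0.1,0,-0.4]
    - [0.5,-0.2,-0.72]
    - [1.1,-0.4,-0.72]
    - [1.8,-0.6,-0.72]
    - [2.5,-0.8,-0.72]
  rot:
    - [0,0,0]
    - [0,0,0]
    - [0,0,0]
    - [0,0,0]
    - [0,0,0]

```text
clock: 22.92
eef_pos: [612.4, -64.6, 214.0]
tcp_rot: [3.141, -0.0, 1.525]
contact_force: [0.2, 0.8, -2.3]
opening: 0.163
grasp_force: 49.1
```

Request:
play_rows:
  dp:
    - [0.7,-0.2,0]
    - [1.4,-0.5,0]
    - [2.1,-0.7,0]
    - [2.7,-0.9,0]
    - [3.01,-0.985,0]
  rot:
    - [0,0,0]
    - [0,0,0]
    - [0,0,0]
    - [0.2,0,0]
    - [0.4,0,0]

```text
clock: 23.33
eef_pos: [577.5, 59.3, 213.8]
tcp_rot: [-3.098, -0.001, 1.527]
contact_force: [0.1, -0.3, -1.9]
opening: 0.162
grasp_force: 49.1
```

Request:
play_rows:
  dp:
    - [0,0,0]
    - [0,0,0]
    - [0,0,0]
    - [0,0,0]
    - [0,0,0]
  rot:
    - [0.2,0,0]
    - [0.4,0,0]
    - [0.6,0,0]
    - [0.6,0,0]
    - [0.6,0,0]

```text
clock: 23.75
eef_pos: [579.6, 55.7, 212.9]
tcp_rot: [-3.036, 0.0, 1.525]
contact_force: [-0.3, 0.4, -2.4]
opening: 0.159
grasp_force: 49.1
```

Request:
play_rows:
  dp:
    - [0,0,0]
    - [0,0,0]
    - [0,0,0]
    - [0,0,0]
    - [0,0,0]
  rot:
    - [0,0,0]
    - [0,0,0]
    - [0,0,0]
    - [0,0,0]
    - [0,0,0]

```text
clock: 24.17
eef_pos: [579.0, 56.7, 213.4]
tcp_rot: [-3.037, -0.0, 1.526]
contact_force: [-0.1, 1.0, -2.0]
opening: 0.162
grasp_force: 49.1
```

```bash
python3 snap.py 5 t:240,160,360,290:4 s:230,140,410,290:4.4
```

```text
{'clock': np.float64(24.17), 'eef_pos': array([579.  ,  56.73, 213.4 ]), 'tcp_rot': array([-3.04, -0.  ,  1.53]), 'contact_force': array([-0.15,  1.02, -2.03]), 'opening': np.float64(0.16), 'grasp_force': np.float64(49.1)}
```

View pics/s5c.png

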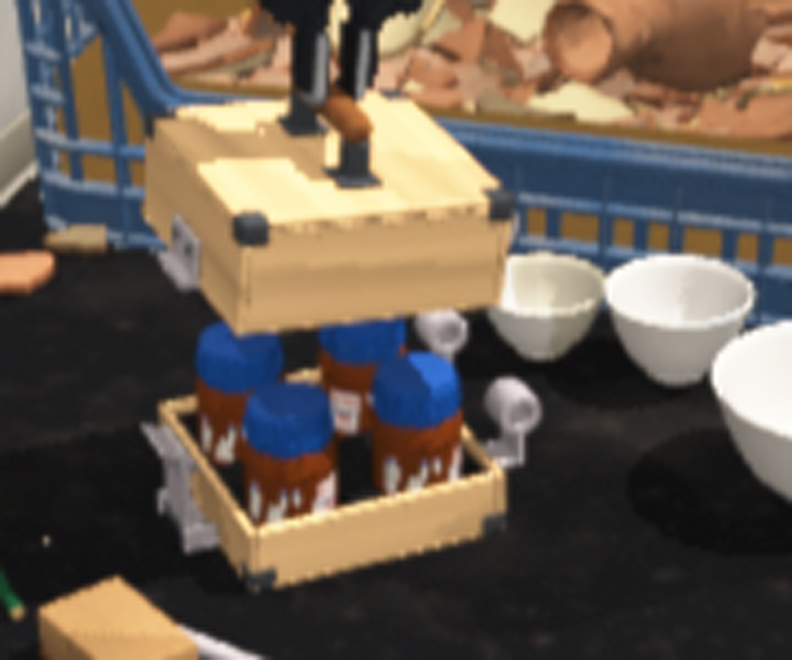

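```bash
cat > m5.py <<'E'
from fit import *
from scipy.spatial.transform import Rotation as Ro
F=load("5");S=F["scene"]
p=lambda a:np.array(a)/4.4+[230,140]
tcp=np.array([579.0,56.73,213.4]);R=Ro.from_euler("xyz",[-3.037,0,1.526]).as_matrix()
def lid(P,o=0.8): # lid (x,y,z) -> world: tool x=ly, y=lx, z=-lz
    P=np.atleast_2d(P);return tcp+(np.c_[P[:,1]+o,P[:,0],69.7-P[:,2]])@R.T
L={(-72,-72,0):(243,333),(72,-72,0):(499,300),(-72,-72,60):(240,238),(72,-72,60):(503,207),(-72,72,60):(150,133),(-82,18,0):(163,262),(-82,-18,0):(194,288)}
C={(-72,-72,36):(257,531),(72,-72,36):(505,466),(-72,72,36):(160,405),(-72,-72,0):(262,588),(72,-72,0):(503,522)}
c=np.array([574.5,57.5,0]);Rc=Ro.from_euler("z",-.045).as_matrix()
print("lid px obs-pred");[print(k,(p(v)-proj(S,lid(k))[0]).round(2)) for k,v in L.items()]
print("case");[print(k,(p(v)-proj(S,Rc@np.array(k)+c)[0]).round(2)) for k,v in C.items()]
print("px per mm",[(proj(S,c+d)-proj(S,c))[0].round(2) for d in np.eye(3)])
E
python3 m5.py
```

```text
lid px obs-pred
(-72, -72, 0) [ 2.01 -0.86]
(72, -72, 0) [-0.42 -1.25]
(-72, -72, 60) [-0.26  3.09]
(72, -72, 60) [-2.31  2.27]
(-72, 72, 60) [1.42 5.1 ]
(-82, 18, 0) [1.93 0.21]
(-82, -18, 0) [ 3.66 -0.74]
case
(-72, -72, 36) [ 1.96 -0.91]
(72, -72, 36) [-0.02 -1.61]
(-72, 72, 36) [0.86 0.19]
(-72, -72, 0) [ 2.46 -1.27]
(72, -72, 0) [-0.36 -1.94]
px per mm [array([ 0.38, -0.1 ]), array([-0.17, -0.2 ]), array([-0.01, -0.35])]
```

The scene view shows the lid hanging tilted over the case. Lid and case corner residuals agree within 1 px, so I'll descend.

Request:
play_rows:
  dp:
    - [0,0.04,0.4]
    - [0,0.1,0.9]
    - [0,0.15,1.4]
    - [0,0.2,1.74]
    - [0,0.2,1.74]
  rot:
    - [0,0,0]
    - [0,0,0]
    - [0,0,0]
    - [0,0,0]
    - [0,0,0]

```text
clock: 24.68
eef_pos: [577.8, 56.6, 140.4]
tcp_rot: [-3.032, 0.001, 1.526]
contact_force: [-1.0, 0.2, -2.1]
opening: 0.162
grasp_force: 49.1
```

Request:
play_rows:
  dp:
    - [0,0.01,0.1]
    - [0,0.02,0.2]
    - [0,0.03,0.3]
    - [0,0.04,0.4]
    - [0,0.04,0.4]
  rot:
    - [0,0,0]
    - [0,0,0]
    - [0,0,0]
    - [0,0,0]
    - [0,0,0]

```text
clock: 25.1
eef_pos: [579.5, 56.8, 126.8]
tcp_rot: [-3.037, 0.0, 1.526]
contact_force: [-0.6, 0.1, -2.6]
opening: 0.16
grasp_force: 49.1
```

Request:
play_rows:
  dp:
    - [0,0.01,0.05]
    - [0,0.01,0.1]
    - [0,0.02,0.15]
    - [0,0.02,0.2]
    - [0,0.02,0.2]
  rot:
    - [0,0,0]
    - [0,0,0]
    - [0,0,0]
    - [0,0,0]
    - [0,0,0]

```text
clock: 25.52
eef_pos: [579.4, 56.7, 118.7]
tcp_rot: [-3.036, 0.0, 1.526]
contact_force: [0.7, -0.5, -1.8]
opening: 0.168
grasp_force: 49.1
```

Request:
play_rows:
  dp:
    - [0,0,0.04]
    - [0,0.01,0.08]
    - [0,0.01,0.1]
    - [0,0.01,0.1]
    - [0,0.01,0.1]
  rot:
    - [0,0,0]
    - [0,0,0]
    - [0,0,0]
    - [0,0,0]
    - [0,0,0]

```text
clock: 25.93
eef_pos: [579.6, 56.7, 115.0]
tcp_rot: [-3.037, 0.0, 1.526]
contact_force: [-0.4, 0.6, -2.2]
opening: 0.161
grasp_force: 49.1
```

```bash
python3 snap.py 6 t:240,160,360,290:4 s:240,170,360,270:6.6
```

```text
{'clock': np.float64(25.93), 'eef_pos': array([579.58,  56.75, 115.04]), 'tcp_rot': array([-3.04,  0.  ,  1.53]), 'contact_force': array([-0.42,  0.57, -2.17]), 'opening': np.float64(0.16), 'grasp_force': np.float64(49.11)}
```

View pics/s6c.png

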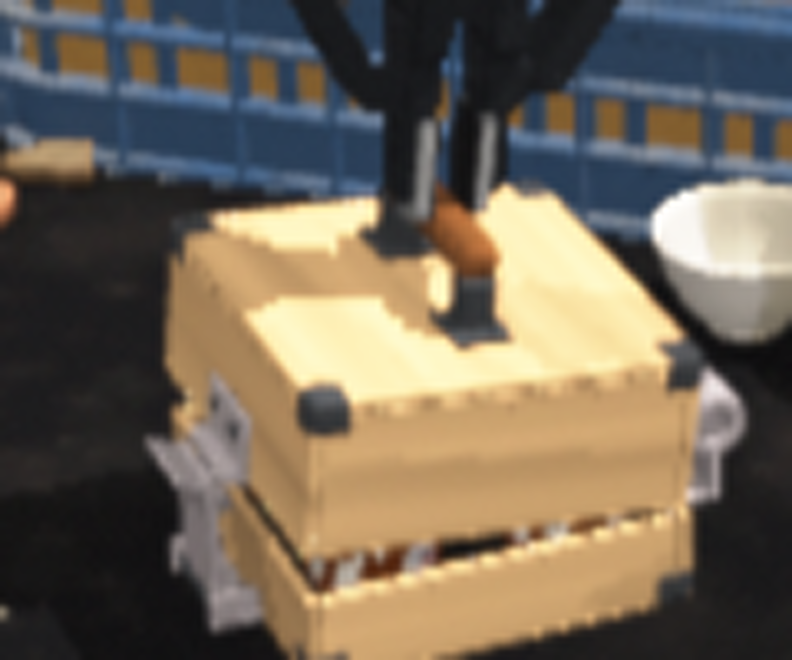

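The lid sits over the case with its strike plate by the catch and its knuckle between the case's two. I'll lower the last bit and release.

Request:
play_rows:
  dp:
    - [0,0,0.02]
    - [0,0,0.04]
    - [0,0,0.04]
    - [0,0,0.04]
  rot:
    - [0,0,0]
    - [0,0,0]
    - [0,0,0]
    - [0,0,0]

```text
clock: 26.37
eef_pos: [579.8, 56.8, 113.7]
tcp_rot: [-3.038, -0.0, 1.526]
contact_force: [1.2, 0.7, -0.3]
opening: 0.163
grasp_force: 49.3
```

Request:
play_rows:
  dp:
    - [0,0,0]
    - [0,0,0]
    - [0,0,0]
    - [0,0,0]
    - [0,0,0]
  rot:
    - [0,0,0]
    - [0,0,0]
    - [0,0,0]
    - [0,0,0]
    - [0,0,0]
  fingers: 0.5

```text
clock: 26.78
eef_pos: [579.4, 56.8, 113.6]
tcp_rot: [-3.037, 0.0, 1.526]
contact_force: [-0.7, -0.4, 0.7]
opening: 0.502
grasp_force: 0.0
```

Request:
play_rows:
  dp:
    - [0,-0.04,-0.4]
    - [0,-0.1,-1]
    - [0,-0.2,-2]
    - [0,-0.3,-3]
    - [0,-0.3,-3]
  rot:
    - [0,0,0]
    - [-0.2,0,0]
    - [-0.5,0,0]
    - [-0.8,0,0]
    - [-1,0,0]

```text
clock: 27.2
eef_pos: [584.0, 57.1, 242.1]
tcp_rot: [3.129, -0.002, 1.526]
contact_force: [1.0, 0.6, 0.5]
opening: 0.5
grasp_force: 0.0
```

```bash
python3 snap.py 7 t:315,250,405,315:8; python3 shift.py 0 7 | grep pin
cat > m7.py <<'E'
from fit import *
F=load("7");T,S=F["top"],F["scene"]
def mask(f,roi):
    m=cv2.inRange(hsv(f),(3,120,60),(14,255,255));x0,y0,x1,y1=roi;k=np.zeros_like(m);k[y0:y1,x0:x1]=m[y0:y1,x0:x1]
    n,l,st,c=cv2.connectedComponentsWithStats(k);i=1+np.argmax(st[1:,4]);return c[i],st[i,4],np.argwhere(l==i)[:,::-1]
mt=mask(T,(355,250,400,290));ms=mask(S,(295,285,345,322));print(mt[:2],ms[:2])
def hb(x,y,z,a):
    d=np.array([np.cos(a),np.sin(a)]);n=np.array([-d[1],d[0]])
    return np.array([[*(np.array([x,y])+u*30*d+v*10*n),z+w*10] for u in(-1,1) for v in(-1,1) for w in(-1,1)])
def ax(p): 
    e,v=np.linalg.eigh(np.cov((p-p.mean(0)).T));return np.arctan2(v[1,1],v[0,1])%np.pi
def res(v):
    o=[]
    for f,m in((T,mt),(S,ms)):
        P=hb(*v);h=cv2.convexHull(proj(f,P).astype(np.float32));k=np.zeros((480*4,640*4),np.uint8);cv2.fillConvexPoly(k,np.int32(h*4+2),1)
        p=np.argwhere(k)[:,::-1]/4.;o+=list(m[0]-p.mean(0)+.0)+[5*(ax(m[2].astype(float))-ax(p))]
    return o
r=minimize(lambda v:np.sum(np.square(res(v))),[508,-155,10,2.0],method="Nelder-Mead",options=dict(initial_simplex=np.array([508,-155,10,2.0])+np.vstack([np.zeros(4),np.diag([10,10,5,.1])]),xatol=.05,fatol=1e-4));print(r.x.round(3),r.fun,np.round(res(r.x),2))
def ray(f,p,z):
    d=f["R"].T@np.linalg.inv(f["mtx"])@[*p,1];o=-f["R"].T@f["t"];return o+d*(z-o[2])/d[2]
k=lambda p:np.array(p)/2.75+[190,170]
for p in((488,290),(430,318),(362,352)): print(ray(T,k(p),10).round(1))
q=lambda p:np.array(p)/2.95+[200,175]
for p in((312,366),(265,343),(218,322)): print("s",ray(S,q(p),10).round(1))
E
python3 m7.py
```

```text
{'clock': np.float64(27.2), 'eef_pos': array([584.  ,  57.15, 242.08]), 'tcp_rot': array([ 3.13, -0.  ,  1.53]), 'contact_force': array([1.02, 0.62, 0.52]), 'opening': np.float64(0.5), 'grasp_force': np.float64(0.0)}
(array([377.50241546, 269.03864734]), np.int32(207)) (array([318.13981763, 303.44680851]), np.int32(329))
[ 508.775 -152.723   12.767    2.066] 0.051632247089451404 [ 0.03  0.02  0.12 -0.18 -0.03 -0.06]
[ 492.  -128.3   10. ]
[466.2 -74.3  10. ]
[435.  -11.3  10. ]
s [ 493.6 -125.4   10. ]
s [474.7 -84.6  10. ]
s [454.  -44.6  10. ]Traceback (most recent call last):
  File "shift.py", line 7, in <module>
    W=np.eye(2,3,dtype=np.float32);c,W=cv2.findTransformECC(g[0],g[1],W,cv2.MOTION_EUCLIDEAN,(3,200,1e-6),None,3)
                                       ~~~~~~~~~~~~~~~~~~~~^^^^^^^^^^^^^^^^^^^^^^^^^^^^^^^^^^^^^^^^^^^^^^^^^^^^^^
cv2.error: OpenCV(4.12.0) /io/opencv/modules/video/src/ecc.cpp:589: error: (-7:Iterations do not converge) The algorithm stopped before its convergence. The correlation is going to be minimized. Images may be uncorrelated or non-overlapped in function 'findTransformECC'
```

View pics/t7c.png

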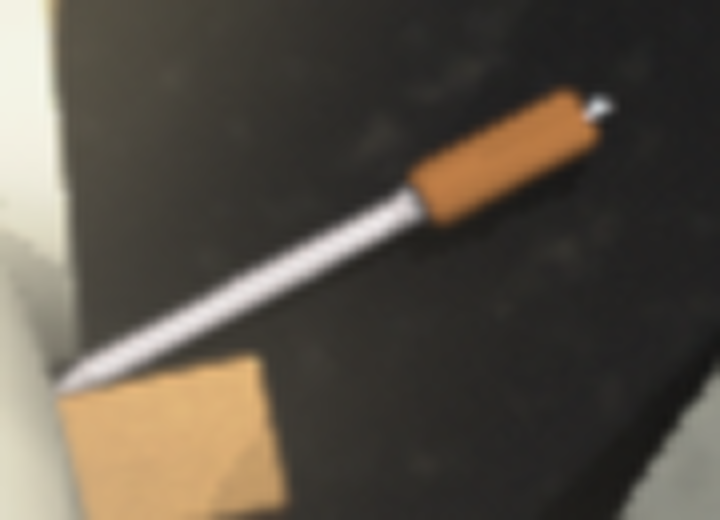

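The pin lies still, its tip touching the cork's corner edge (62,385), handle at (505,160). I'll move over the handle.

Request:
play_rows:
  dp:
    - [-0.7,-0.2,0]
    - [-1.5,-0.4,0]
    - [-2.4,-0.7,0]
    - [-3.3,-0.95,0]
    - [-4.2,-1.2,0]
  rot:
    - [0,0,0]
    - [0,0,0]
    - [0,0,0]
    - [0,0,0]
    - [0,0,0]
  fingers: 0.6

```text
clock: 27.72
eef_pos: [522.9, -110.0, 232.4]
tcp_rot: [-3.138, -0.001, 1.527]
contact_force: [-0.2, 0.3, 0.5]
opening: 0.597
grasp_force: 0.0
```

Request:
play_rows:
  dp:
    - [-0.7,-0.2,0]
    - [-1.11,-0.33,0.5]
    - [-1.11,-0.33,1.2]
    - [-1.11,-0.33,1.9]
    - [-1.11,-0.33,2.5]
  rot:
    - [0,0,-1]
    - [0,0,-2]
    - [0,0,-3]
    - [0,0,-4]
    - [0,0,-5]

```text
clock: 28.13
eef_pos: [507.7, -152.9, 131.2]
tcp_rot: [-3.139, -0.003, 2.053]
contact_force: [-0.2, 0.4, -0.8]
opening: 0.6
grasp_force: 0.0
```

Request:
play_rows:
  dp:
    - [0,0,0.5]
    - [0,0,1]
    - [0,0,1.2]
    - [0,0,1.2]
    - [0,0,1.2]
  rot:
    - [0,0,0]
    - [0,0,0]
    - [0,0,0]
    - [0,0,0]
    - [0,0,0]

```text
clock: 28.55
eef_pos: [509.0, -152.5, 85.6]
tcp_rot: [-3.14, -0.001, 2.049]
contact_force: [-0.1, -0.2, 0.5]
opening: 0.601
grasp_force: 0.0
```

Request:
play_rows:
  dp:
    - [0,0,0]
    - [0,0,0]
    - [0,0,0]
    - [0,0,0]
    - [0,0,0]
  rot:
    - [0,0,0]
    - [0,0,0]
    - [0,0,0]
    - [0,0,0]
    - [0,0,0]

```text
clock: 28.97
eef_pos: [509.7, -152.8, 86.7]
tcp_rot: [3.141, 0.001, 2.049]
contact_force: [-0.4, -0.9, -0.1]
opening: 0.6
grasp_force: 0.0
```

```bash
python3 snap.py 8 t:315,170,415,320:5; sed -i 's/"7"/"8"/' m7.py; python3 m7.py | head -2
python3 - <<'E'
# did anything change around lid between 7 and 8 (scene)
from fit import *
a,b=load("7"),load("8")
n="scene";d=np.abs(a[n]["color"].astype(int)-b[n]["color"])[205:275,250:360].max(2)>40;print("lid diff",d.sum())
E
```

```text
{'clock': np.float64(28.97), 'eef_pos': array([ 509.68, -152.78,   86.66]), 'tcp_rot': array([3.14, 0.  , 2.05]), 'contact_force': array([-0.4 , -0.93, -0.09]), 'opening': np.float64(0.6), 'grasp_force': np.float64(0.0)}
(array([374.09677419, 270.        ]), np.int32(31)) (array([318.13981763, 303.44680851]), np.int32(329))
[ 509.394 -148.306    8.313    2.662] 83.3141224664931 [-1.43  0.92 -8.74  0.55 -0.43  1.9 ]
lid diff 2123
```

Request:
play_rows:
  dp:
    - [0,0,0.4]
    - [0,0,0.9]
    - [0,0,1.4]
    - [0,0,1.75]
    - [0,0,1.9]
  rot:
    - [0,0,0]
    - [0,0,0]
    - [0,0,0]
    - [0,0,0]
    - [0,0,0]

```text
clock: 29.48
eef_pos: [508.2, -152.4, 8.4]
tcp_rot: [-3.14, -0.002, 2.049]
contact_force: [0.2, 0.8, 0.6]
opening: 0.6
grasp_force: 0.0
```

Request:
play_rows:
  dp:
    - [0,0,0.03]
    - [0,0,0.07]
    - [0,0,0.12]
    - [0,0,0.16]
    - [0,0,0.16]
  rot:
    - [0,0,0]
    - [0,0,0]
    - [0,0,0]
    - [0,0,0]
    - [0,0,0]

```text
clock: 29.9
eef_pos: [509.7, -152.8, 4.1]
tcp_rot: [3.141, 0.001, 2.049]
contact_force: [-0.6, -0.7, -0.3]
opening: 0.6
grasp_force: 0.0
```

Request:
play_rows:
  dp:
    - [0,0,0]
    - [0,0,0]
    - [0,0,0]
    - [0,0,0]
    - [0,0,0]
  rot:
    - [0,0,0]
    - [0,0,0]
    - [0,0,0]
    - [0,0,0]
    - [0,0,0]
  fingers: 0.1
  grip_force: 60

```text
clock: 30.32
eef_pos: [509.4, -152.7, 3.8]
tcp_rot: [3.142, 0.0, 2.05]
contact_force: [-0.3, 0.1, 1.0]
opening: 0.1
grasp_force: 0.0
```

Request:
play_rows:
  dp:
    - [0,0,0]
    - [0,0,0]
    - [0,0,0]
  rot:
    - [0,0,0]
    - [0,0,0]
    - [0,0,0]

```text
clock: 30.57
eef_pos: [509.4, -152.7, 3.7]
tcp_rot: [3.142, -0.0, 2.049]
contact_force: [0.3, 0.6, -1.0]
opening: 0.099
grasp_force: 0.0
```

The fingers met nothing, so I need to look.

```bash
python3 snap.py 9 t:300,200,460,320:5 s:225,200,385,330:5
python3 - <<'E'
import cv2,numpy as np
a=cv2.imread('pics/t9c.png');b=cv2.imread('pics/s9c.png');s=.5
cv2.imwrite('pics/c9.png',np.vstack([cv2.resize(a,(533,400))[:, :],cv2.resize(b,(533,433))])[:833] if 0 else np.hstack([cv2.resize(a,(400,300)),cv2.resize(b,(400,325))[:300]]))
E
```

```text
{'clock': np.float64(30.57), 'eef_pos': array([ 509.37, -152.66,    3.69]), 'tcp_rot': array([ 3.14, -0.  ,  2.05]), 'contact_force': array([ 0.25,  0.65, -1.01]), 'opening': np.float64(0.1), 'grasp_force': np.float64(0.0)}
```

View pics/c9.png

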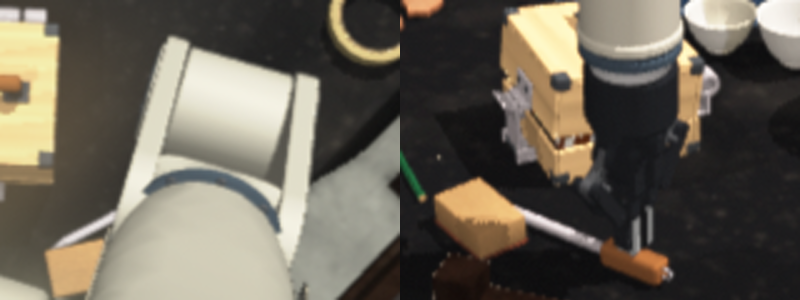

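The scene half shows the shut fingers at about (640,240), just behind and above the handle at (637,262). I'll quantify that.

Run:
```python
from fit import *
exec(open("m7.py").read().split("mt=mask")[0].replace('load("8")','load("9")'))
m=mask(S,(280,285,345,330));print("handle scene now",m[0],m[1],m[2].min(0),m[2].max(0))
m8=mask(load("8")["scene"],(280,285,345,330));print("was",m8[0],m8[1],m8[2].min(0),m8[2].max(0))
print("tcp proj",proj(S,[509.4,-152.7,3.7]),proj(S,[509.4,-152.7,23]), "pred handle centre",proj(S,[508.8,-152.7,10]))
def ax(p):
    e,v=np.linalg.eigh(np.cov((p-p.mean(0)).T));return np.arctan2(v[1,1],v[0,1])
print(ax(m[2]*1.),ax(m8[2]*1.))
```

```text
handle scene now [318.84444444 304.62592593] 270 [305 295] [332 313]
was [318.13981763 303.44680851] 329 [305 294] [332 313]
tcp proj [[318.15495287 306.45636635]] [[318.02414639 299.00798487]] pred handle centre [[317.85308466 304.11607002]]
-2.858527386397679 -2.7465873423770426
```

Run:
```python
from fit import *
for t in("8","9"):
    f=load(t)["scene"];h=hsv(f)[286:316,296:340]
    for row in h:
        print("".join("O" if (s>110 and 2<=H<=16 and v>50) else ("W" if s<60 and v>110 else ("g" if v>60 else ".")) for H,s,v in row.astype(int)))
    print()
```

```text
............................................
............................................
............................................
............................................
............................................
............................................
Wgg.........................................
WWWgg.......................................
WWWWWWg......OOO............................
WWWWWWWWgg..OOOOOOO.........................
WWWWWWWWWWgOOOOOOOOOO.......................
gWWWWWWWWWgOOOOOOOOOOOOO....................
.ggWWWWWWWOOOOOOOOOOOOOOOO..................
....ggWWWgOOOOOOOOOOOOOOOOOOO...............
......gggOOOOOOOOOOOOOOOOOOOOOO.............
.........OOOOOOOOOOOOOOOOOOOOOOOOO..........
.........OOOOOOOOOOOOOOOOOOOOOOOOOOO........
.........OOOOOOOOOOOOOOOOOOOOOOOOOOOO.......
..........OOOOOOOOOOOOOOOOOOOOOOOOOOO.......
..........OOOOOOOOOOOOOOOOOOOOOOOOOOO.......
...........OOOOOOOOOOOOOOOOOOOOOOOOOg.......
..............OOOOOOOOOOOOOOOOOOOOgWW.......
................OOOOOOOOOOOOOOOOOOgWWg......
...................OOOOOOOOOOOOOOOOOWWg.....
....................
[... 900 characters left out ...]
gggWWgOOOOOO.............
.........OOOOOOOOOOOggWgOOOOOOOOOO..........
.........OOOOOOOOOOOOOgOOOOOOOOOOOOO........
.........OOOOOOOOOOOOOOOOOOOOOOOOOOOO.......
..........OOOOOOOOOOOOOOOOOOOOOOOOOOO.......
..........OOOOOOOOOOOOOOOOOOOOOOOOOOO.......
...........OOOOOOOOOOOOOOOOOOOOOOOOOg.......
..............OOOOOOOOOOOOOOOOOOOOgWW.......
................OOOOOOOOOOOOOOOOOOgWWg......
...................OOOOOOOOOOOOOOOOOWWg.....
.....................OOOOOOOOOOOOOgggW......
........................OOOOOOOOOOgggg......
..........................OOOOOOOO..........
............................OOOOO...........
............................................
............................................
```

Run:
```python
from fit import *
S=load("2")["scene"]
for dy in(-23,-30,-37):
  for z in(92,102,112): print(dy,z,proj(S,[609.3,20+dy,z]).round(1))
S=load("9")["scene"]
for o in(-5,5):
  for z in(3.7,13,22): print(o,z,proj(S,[509.4+o*.887,-152.7+o*.461,z]).round(1))
f=load("2")["scene"]["color"][205:235,305:345]
g=cv2.cvtColor(f,cv2.COLOR_RGB2HSV).astype(int)
for i,row in enumerate(g): print(205+i,"".join("B" if 95<H<125 and s>120 else ("O" if s>110 and (H<14) and v>50 else ("W" if s<60 and v>110 else ("g" if v>60 else "."))) for H,s,v in row))
```

```text
-23 92 [[328.7 227.1]]
-23 102 [[328.7 223.2]]
-23 112 [[328.7 219.3]]
-30 92 [[330.1 228.4]]
-30 102 [[330.1 224.6]]
-30 112 [[330.1 220.7]]
-37 92 [[331.5 229.8]]
-37 102 [[331.5 226. ]]
-37 112 [[331.5 222.1]]
-5 3.7 [[316.7 307.6]]
-5 13 [[316.6 304.1]]
-5 22 [[316.6 300.6]]
5 3.7 [[319.6 305.3]]
5 13 [[319.5 301.7]]
5 22 [[319.5 298.2]]
205 ..........ggBBBBBBBgg........ggggWWWWWWW
206 ..........gBBBBBBBBWgg.......gggggWWWWWW
207 ..........BBBBBBBBBWWg............WWWWWW
208 .........BBBBBBBBBBWWg............gWWWWW
209 .........BBBBBBBBBBgWg.............gWWWW
210 .........BBBBBBBBBBgWg.............gWWWW
211 .........BBBBBBBBBBgWg.......g......WWWW
212 .........BBBBBBBBBBgWg......gWg.....gWWW
213 .........BBBBBBBBBBgWg......gWWg.....gWW
214 .........BBBBBBBBBBgWg......gWWg.....gWW
215 .........BBBBBBBBBBgWg......gWWg......gW
216 .........BBBBBBBBBBgWg......gWWg.......g
217 .........gBBBBBBBBBgWg....ggggW.........
218 .........OgBBBBBBBBgWWggggWWgOg.........
219 .........OOgBBBBBBBBgWggggggOOO.........
220 ........gOOOggBBBBBBBggggOOOOO..........
221 ....gggggOOOOOggggggggggOOOOOO..........
222 gggggggggOOOOOOOOOOOOOOOOOOOOO..........
223 gggggggggOOOOOOOOOOOOOOOOOOOOO..........
224 gggggggggOOOOOOOOOOOOOOOOOOOOO..........
225 gggggggggOOOOOOOOOOOOOOOOOOOOg.........g
226 gggg.....OOOOOOOOOOOOOOOOOOOgg.......gWW
227 .........OOOOOOOOOOOOOOOOOOOgW......gWWW
228 .........OOOgggOOOOOOOOggOOOgg......WWWW
229 .........OOOWWWOOOOOOgOWWOOOWg.....gWWWW
230 .........OOOWWWOOOOOgWggWOOgWW.....gWWWW
231 .........OOOWWWgOOOOgWOOgOOWWW.....ggWWW
232 .........OOOWWWgOOOOgWOOOOOWWW.....ggWWW
233 .......ggOOOWWWgOOWWWgOOOOOWWW......ggWW
234 .ggggggggOOOWWWOOgWWWgOOOOOgWg......ggWW
```

The fingertips sit about 16 mm above the reported TCP (tip row 302 here, row 221 at the jar), so they closed above the handle. I'll open, go lower and watch the force.

Request:
play_rows:
  dp:
    - [0,0,0]
    - [0,0,0]
    - [0,0,0]
    - [0,0,0.05]
    - [0,0,0.1]
  rot:
    - [0,0,0]
    - [0,0,0]
    - [0,0,0]
    - [0,0,0]
    - [0,0,0]
  fingers: 0.5

```text
clock: 31.08
eef_pos: [509.5, -152.7, -0.4]
tcp_rot: [3.141, 0.0, 2.049]
contact_force: [0.1, -0.0, -0.5]
opening: 0.501
grasp_force: 0.0
```

Request:
play_rows:
  dp:
    - [0,0,0.05]
    - [0,0,0.1]
    - [0,0,0.1]
  rot:
    - [0,0,0]
    - [0,0,0]
    - [0,0,0]

```text
clock: 31.33
eef_pos: [509.1, -152.6, -4.8]
tcp_rot: [-3.141, -0.0, 2.049]
contact_force: [-0.7, -0.2, 0.2]
opening: 0.497
grasp_force: 0.0
```

Request:
play_rows:
  dp:
    - [0,0,0.05]
    - [0,0,0.1]
    - [0,0,0.1]
  rot:
    - [0,0,0]
    - [0,0,0]
    - [0,0,0]

```text
clock: 31.58
eef_pos: [509.2, -152.6, -8.7]
tcp_rot: [-3.141, -0.0, 2.05]
contact_force: [-0.3, 0.8, -0.1]
opening: 0.503
grasp_force: 0.0
```

Request:
play_rows:
  dp:
    - [0,0,0]
    - [0,0,0]
    - [0,0,0]
    - [0,0,0]
    - [0,0,0]
  rot:
    - [0,0,0]
    - [0,0,0]
    - [0,0,0]
    - [0,0,0]
    - [0,0,0]
  fingers: 0.05
  grip_force: 60

```text
clock: 32.0
eef_pos: [509.4, -152.7, -8.2]
tcp_rot: [3.142, 0.0, 2.049]
contact_force: [-1.0, 1.0, 2.9]
opening: 0.21
grasp_force: 61.2
```

Request:
play_rows:
  dp:
    - [0,0,0]
    - [0,0,0]
    - [0,0,0]
  rot:
    - [0,0,0]
    - [0,0,0]
    - [0,0,0]

```text
clock: 32.25
eef_pos: [509.4, -152.7, -8.2]
tcp_rot: [3.142, 0.0, 2.05]
contact_force: [-1.3, 0.3, 3.7]
opening: 0.213
grasp_force: 61.2
```

Gripped at 0.21 (20 mm). I'll lift, back off, rotate and go to the staging point right of the hinge.

Request:
play_rows:
  dp:
    - [0,0,-0.2]
    - [0,0,-0.6]
    - [0,0,-1.1]
    - [0,0,-1.6]
    - [0,0,-2]
  rot:
    - [0,0,0]
    - [0,0,0]
    - [0,0,0]
    - [0,0,0]
    - [0,0,0]

```text
clock: 32.67
eef_pos: [509.6, -152.8, 73.3]
tcp_rot: [3.141, 0.001, 2.05]
contact_force: [0.6, -0.1, -1.2]
opening: 0.215
grasp_force: 60.8
```

Request:
play_rows:
  dp:
    - [-0.4,0,0]
    - [-0.8,0,0]
    - [-1.2,0,0]
    - [-1.5,0,0]
    - [-1.5,0,0]
  rot:
    - [0,0,0]
    - [0,0,0.5]
    - [0,0,1.2]
    - [0,0,2]
    - [0,0,2.6]

```text
clock: 33.08
eef_pos: [538.6, -208.7, 71.5]
tcp_rot: [3.14, 0.002, 1.772]
contact_force: [-0.4, -0.3, -1.5]
opening: 0.213
grasp_force: 60.8
```

Request:
play_rows:
  dp:
    - [0,0,0]
    - [0,0,0]
    - [0,0,0]
    - [0,0,0]
    - [0,0,0]
  rot:
    - [0,0,0.6]
    - [0,0,1.2]
    - [0,0,1.8]
    - [0,0,2.4]
    - [0,0,2.4]

```text
clock: 33.5
eef_pos: [537.0, -206.6, 71.1]
tcp_rot: [-3.141, -0.0, 1.523]
contact_force: [0.3, 0.4, -2.2]
opening: 0.214
grasp_force: 60.8
```

Request:
play_rows:
  dp:
    - [0.1,0.5,0.1]
    - [0.2,1.1,0.2]
    - [0.3,1.7,0.4]
    - [0.35,2.3,0.6]
    - [0.4,2.815,0.75]
  rot:
    - [0,0,0]
    - [0,0,0]
    - [0,0,0]
    - [0,0,0]
    - [0,0,0]

```text
clock: 33.92
eef_pos: [651.6, -195.3, 40.6]
tcp_rot: [-3.141, 0.0, 1.528]
contact_force: [0.1, -0.8, -1.3]
opening: 0.212
grasp_force: 60.8
```

Request:
play_rows:
  dp:
    - [0,0,0]
    - [0,0,0]
    - [0,0,0]
    - [0,0,0]
    - [0,0,0]
  rot:
    - [0,0,0]
    - [0,0,0]
    - [0,0,0]
    - [0,0,0]
    - [0,0,0]

```text
clock: 34.33
eef_pos: [649.5, -195.3, 41.9]
tcp_rot: [-3.141, -0.0, 1.526]
contact_force: [-0.3, -0.3, -0.4]
opening: 0.213
grasp_force: 60.8
```

```bash
python3 snap.py 10 s:270,180,390,270:6.6 t:265,170,425,270:5
python3 - <<'E'
import cv2,numpy as np
cv2.imwrite('pics/c10.png',np.vstack([cv2.resize(cv2.imread('pics/t10c.png')[:250],(800,250)),cv2.resize(cv2.imread('pics/s10c.png'),(466,350)).copy() if 0 else cv2.copyMakeBorder(cv2.resize(cv2.imread('pics/s10c.png'),(466,350)),0,0,0,334,0)]))
E
```

```text
{'clock': np.float64(34.33), 'eef_pos': array([ 649.45, -195.28,   41.93]), 'tcp_rot': array([-3.14, -0.  ,  1.53]), 'contact_force': array([-0.35, -0.34, -0.43]), 'opening': np.float64(0.21), 'grasp_force': np.float64(60.77)}
```

Run:
```python
from fit import *
F=load("10");c=np.array([574.5,57.5,0]);s,co=np.sin(-.045),np.cos(-.045)
W=lambda p:np.array([c[0]+co*p[0]-s*p[1],c[1]+s*p[0]+co*p[1],p[2]])
tcp=np.array([649.45,-195.28,41.93]);d=np.array([np.cos(1.526),np.sin(1.526),0]);ax=tcp+[0,0,18.2]
def crop(n,b,k,pts):
    x0,y0,x1,y1=b;im=cv2.resize(F[n]["color"][y0:y1,x0:x1,::-1],None,fx=k,fy=k,interpolation=cv2.INTER_CUBIC)
    for P,col in pts:
        q=(proj(F[n],P)[0]+.5-[x0,y0])*k;cv2.circle(im,tuple(int(v) for v in q),2,col,-1)
    return im
pts=[(W([87,-58,60]),(0,0,255)),(W([87,-32,60]),(255,0,255)),(ax+164*d,(0,255,0)),(ax+100*d,(0,255,0)),(ax+30*d,(0,255,0))]
for n in F: print(n,[proj(F[n],P)[0].round(1) for P,_ in pts])
a=crop("scene",(310,200,410,275),5,pts);b=crop("top",(275,190,335,290),4.5,pts)
h=max(a.shape[0],b.shape[0]);p=lambda i:cv2.copyMakeBorder(i,0,h-i.shape[0],0,0,0);v=np.hstack([p(a),p(b)]);print(v.shape);cv2.imwrite("pics/c10.png",v)
```

```text
scene [array([348.2, 234.4]), array([343.4, 229.3]), array([353., 240.]), array([365.7, 253.7]), array([380.7, 269.9])]
top [array([318.4, 207.5]), array([308.1, 207.1]), array([329.2, 208.2]), array([354.6, 209.1]), array([382.4, 210.2])]
(450, 770, 3)
```

View pics/c10.png

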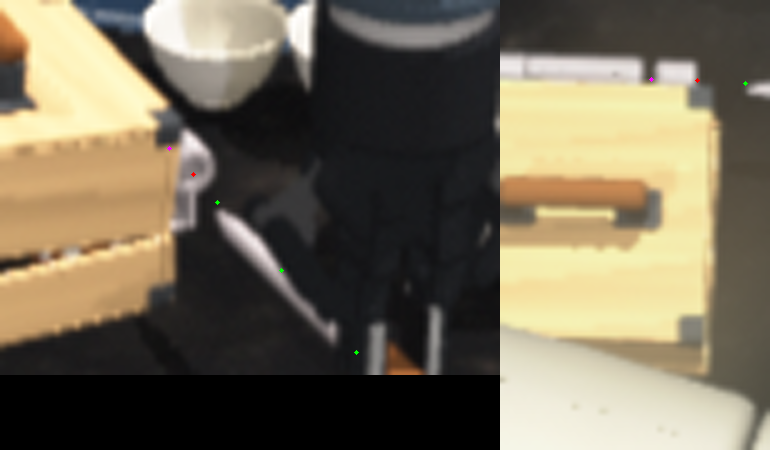

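The scene half shows the pin tip at (218,211), about 2 px below its predicted (217,202), so the pin droops a little. The hinge ring is near (197,165) and the predicted mouth at (193,174). I'll check both numerically.

Run:
```python
from fit import *
S=load("4")["scene"];print("knuckle before lid, cols 334..356")
g=cv2.cvtColor(S["color"],cv2.COLOR_RGB2GRAY)
for y in range(221,248): print(y," ".join(f"{v:3d}" for v in g[y,334:358]))
S=load("10")["scene"];g=cv2.cvtColor(S["color"],cv2.COLOR_RGB2GRAY).astype(float)
def sub(x0,x1,y0f):
    for x in range(x0,x1,3):
        yc=y0f(x);ys=np.arange(int(yc)-9,int(yc)+10);w=np.clip(g[ys,x]-60,0,None);print(x,round((ys*w).sum()/w.sum(),2),int(w.max()))
print("shaft scene");sub(352,378,lambda x:240+(x-353)*1.08)
T=load("10")["top"];g=cv2.cvtColor(T["color"],cv2.COLOR_RGB2GRAY).astype(float)
print("shaft top");sub(327,352,lambda x:209)
```

```text
knuckle before lid, cols 334..356
221  21  17  18  18  17  19  19  18  18  18  17  16  17  19  32  60  72  95  99  97  83  79  50  32
222  20  19  19  17  18  18  17  20  20  19  18  17  18  17  17  21  24  30  35  34  28  26  20  16
223  23  19  18  17  17  17  18  19  20  19  19  18  18  17  18  15  15  15  16  17  16  16  15  14
224  29  18  19  17  17  19  18  18  20  19  23  25  24  18  16  15  15  16  16  15  15  14  14  15
225  39  21  19  19  18  19  19  21  33  60  78  86  83  54  27  22  22  21  22  21  17  15  14  14
226  45  28  25  24  25  25  29  44 102 180 200 209 206 167  98  45  27  26  25  24  17  15  16  17
227  48  32  29  27  29  30  43  93 168 219 230 237 239 231 210 126  49  29  27  27  26  20  19  17
228  48  32  29  29  30  33  62 140 179 213 229 236 240 241 238 213 111  43  30  29  29  28  22  19
229  52  34  30  29  30  37  90 151 173 201 220 231 235 239 237 231 194  98  40  30  31  34  31  24
230  51  33  30  30  30  42  97 142 162 186 207 222 222 224 206 199 193 164  70  35  34  36  36  32
231  47  32  29  33  34  47  93 130 149 170 192 201 187 179 151 14
[... 1216 characters left out ...]
5  36  37  37  36
244 133  48  24  43  75 110 153 143 180 184 205 177 167 140 146  64  34  33  33  35  36  35  35  35
245 113  39  19  23  45  85 134 176 210 193 196 158 133 101  98  47  33  33  34  33  34  35  33  33
246  98  32  17  18  27  61 101 166 209 204 137  90  68  49  43  33  31  32  31  32  33  32  32  33
247 104  43  38  64  77 120 152 212 205 217 135  57  39  35  35  35  34  33  32  31  30  32  31  32
shaft scene
352 232.9 60
355 244.28 138
358 246.53 166
361 249.37 166
364 253.05 132
367 257.04 74
370 260.75 61
373 263.96 45
376 265.81 84
shaft top
327 211.25 10
330 210.09 81
333 209.71 149
336 209.59 164
339 209.8 166
342 209.92 164
345 209.94 164
348 210.01 163
351 209.85 163
```

Request:
play_rows:
  dp:
    - [0,0.02,0]
    - [0,0.02,0]
    - [0,0.02,0]
    - [0,0.02,0]
  rot:
    - [0,0.1,0.08]
    - [0,0.23,0.16]
    - [0,0.23,0.16]
    - [0,0.23,0.16]

```text
clock: 34.77
eef_pos: [651.0, -195.5, 41.8]
tcp_rot: [-3.142, -0.024, 1.508]
contact_force: [-0.7, 0.2, -1.4]
opening: 0.214
grasp_force: 60.8
```

Request:
play_rows:
  dp:
    - [0.15,0,0]
    - [0.3,-0.01,0.01]
    - [0.45,-0.01,0.01]
    - [0.55,-0.01,0.01]
    - [0.55,-0.01,0.01]
  rot:
    - [0,0,0]
    - [0,0,0]
    - [0,0,0]
    - [0,0,0]
    - [0,0,0]

```text
clock: 35.18
eef_pos: [652.0, -171.7, 41.8]
tcp_rot: [-3.141, -0.024, 1.51]
contact_force: [-0.4, -0.5, -1.4]
opening: 0.213
grasp_force: 60.8
```

```bash
python3 snap.py 11
python3 - <<'E'
from fit import *
from rig import telemetry
s=telemetry.sense();tcp=s["eef_pos"];F=load("11")
d=np.array([np.cos(1.526),np.sin(1.526),0])
S=F["scene"];g=cv2.cvtColor(S["color"],cv2.COLOR_RGB2GRAY)
print("tip pred",proj(S,tcp+[0,0,18.2]+164*d),proj(S,tcp+[0,0,18.2]+100*d))
for y in range(224,250): print(y," ".join(f"{v:3d}" for v in g[y,342:366]))
T=F["top"];g=cv2.cvtColor(T["color"],cv2.COLOR_RGB2GRAY)
print("top pred",proj(T,tcp+[0,0,18.2]+164*d),proj(T,tcp+[0,0,18.2]+100*d))
for y in range(200,216): print(y," ".join(f"{v:3d}" for v in g[y,308:340]))
E
```

```text
{'clock': np.float64(35.18), 'eef_pos': array([ 652.02, -171.67,   41.83]), 'tcp_rot': array([-3.14, -0.02,  1.51]), 'contact_force': array([-0.41, -0.5 , -1.42]), 'opening': np.float64(0.21), 'grasp_force': np.float64(60.79)}
tip pred [[349.29782406 235.19281324]] [[361.71391997 248.56427239]]
224 107  94  89  83  56  28  18  18  17  18  16  15  16  14  14  14  15  14  15  16  18  17  19  16
225  84  72  71  70  78  71  34  25  24  24  24  23  16  14  15  14  13  16  15  15  15  16  17  16
226  61  57  58  69 132 175 104  47  30  29  28  28  19  18  18  18  16  14  16  14  15  15  16  15
227  54  53  55  73 154 226 210 124  49  30  28  29  26  21  20  19  18  16  15  16  15  17  18  19
228  60  65  68 101 169 229 236 211 110  42  29  30  30  28  21  21  17  19  18  17  18  19  19  21
229 113 135 133 155 193 220 230 230 192  98  39  30  31  33  31  23  20  21  20  18  20  20  21  22
230 154 164 165 177 196 205 194 197 192 164  70  34  34  36  36  31  27  22  21  22  20  21  23  34
231 165 160 170 178 174 171 147 141 152 158  94  43  34  35  34  35  33  30  30  24  23  25  36  48
232 
[... 3276 characters left out ...]
  84  87  89  92  94  96 102 105 107 109
211 229 229 229 229 229 229 229 227 180 126 115 114 114 108  83  68  67  67  67  66  67  67  68  69  70  70  71  71  72  72  72  73
212 232 232 232 232 232 232 232 229 183 127 116 116 116 110  85  69  67  67  67  68  68  68  67  68  68  69  69  69  70  69  69  70
213 235 236 236 235 235 236 236 233 192 144 135 134 133 121  89  70  67  68  69  69  68  68  69  69  69  69  70  69  69  69  70  70
214 234 234 234 234 235 234 234 233 221 202 193 192 189 161 108  74  68  68  69  69  69  69  68  69  70  69  69  70  70  70  70  71
215 231 231 232 232 232 232 232 232 231 230 229 229 228 204 135  80  70  69  69  69  70  70  70  69  69  70  71  70  70  70  71  71
```

Request:
play_rows:
  dp:
    - [0,-0.01,-0.05]
    - [0.1,-0.01,-0.05]
    - [0.2,-0.01,-0.05]
    - [0.3,-0.02,-0.04]
    - [0.3,-0.02,-0.04]
  rot:
    - [0,0,0]
    - [0,0,0]
    - [0,0,0]
    - [0,0,0]
    - [0,0,0]

```text
clock: 35.7
eef_pos: [651.8, -160.2, 43.6]
tcp_rot: [-3.141, -0.024, 1.51]
contact_force: [-0.7, -0.0, -1.5]
opening: 0.205
grasp_force: 60.8
```

Request:
play_rows:
  dp:
    - [0.1,0,0]
    - [0.2,0,0]
    - [0.3,-0.01,0.01]
    - [0.3,-0.01,0.01]
    - [0.3,-0.01,0.01]
  rot:
    - [0,0,0]
    - [0,0,0]
    - [0,0,0]
    - [0,0,0]
    - [0,0,0]

```text
clock: 36.12
eef_pos: [652.1, -148.6, 43.5]
tcp_rot: [-3.141, -0.024, 1.51]
contact_force: [-0.9, 0.7, -0.5]
opening: 0.209
grasp_force: 60.8
```

Request:
play_rows:
  dp:
    - [0.1,0,0]
    - [0.2,0,0]
    - [0.3,-0.01,0.01]
    - [0.4,-0.01,0.01]
    - [0.4,-0.01,0.01]
  rot:
    - [0,0,0]
    - [0,0,0]
    - [0,0,0]
    - [0,0,0]
    - [0,0,0]

```text
clock: 36.53
eef_pos: [652.8, -132.1, 43.5]
tcp_rot: [-3.141, -0.024, 1.51]
contact_force: [-0.7, 0.8, -1.7]
opening: 0.212
grasp_force: 60.8
```

Request:
play_rows:
  dp:
    - [0.1,0,0]
    - [0.2,0,0]
    - [0.3,-0.01,0.01]
    - [0.3,-0.01,0.01]
  rot:
    - [0,0,0]
    - [0,0,0]
    - [0,0,0]
    - [0,0,0]

```text
clock: 36.87
eef_pos: [653.2, -120.2, 43.5]
tcp_rot: [-3.141, -0.024, 1.509]
contact_force: [-1.2, 0.5, -0.4]
opening: 0.205
grasp_force: 60.8
```

Request:
play_rows:
  dp:
    - [0.1,0,0]
    - [0.25,0,0]
    - [0.4,-0.01,0.01]
    - [0.5,-0.01,0.01]
    - [0.5,-0.01,0.01]
  rot:
    - [0,0,0]
    - [0,0,0]
    - [0,0,0]
    - [0,0,0]
    - [0,0,0]

```text
clock: 37.28
eef_pos: [654.2, -99.9, 43.6]
tcp_rot: [3.142, -0.024, 1.51]
contact_force: [0.8, 0.6, -1.7]
opening: 0.21
grasp_force: 60.8
```

Request:
play_rows:
  dp:
    - [0.1,0,0]
    - [0.25,0,0]
    - [0.4,-0.01,0.01]
    - [0.5,-0.01,0.01]
    - [0.5,-0.01,0.01]
  rot:
    - [0,0,0]
    - [0,0,0]
    - [0,0,0]
    - [0,0,0]
    - [0,0,0]

```text
clock: 37.7
eef_pos: [654.9, -80.0, 43.6]
tcp_rot: [-3.141, -0.024, 1.51]
contact_force: [0.7, 0.1, -2.0]
opening: 0.21
grasp_force: 60.7
```

Request:
play_rows:
  dp:
    - [0.1,0,0]
    - [0.2,0,0]
    - [0.3,0,0]
    - [0.4,-0.01,0.01]
    - [0.4,-0.01,0.01]
  rot:
    - [0,0,0]
    - [0,0,0]
    - [0,0,0]
    - [0,0,0]
    - [0,0,0]

```text
clock: 38.12
eef_pos: [655.4, -64.2, 43.6]
tcp_rot: [-3.141, -0.024, 1.509]
contact_force: [0.3, 0.4, -1.8]
opening: 0.212
grasp_force: 60.7
```

Request:
play_rows:
  dp:
    - [0.1,0,0]
    - [0.2,0,0]
    - [0.3,0,0]
    - [0.4,-0.01,0.01]
    - [0.4,-0.01,0.01]
  rot:
    - [0,0,0]
    - [0,0,0]
    - [0,0,0]
    - [0,0,0]
    - [0,0,0]

```text
clock: 38.53
eef_pos: [656.0, -48.2, 43.5]
tcp_rot: [-3.141, -0.024, 1.509]
contact_force: [1.2, 1.7, -2.3]
opening: 0.211
grasp_force: 60.6
```

Request:
play_rows:
  dp:
    - [0.08,0,0]
    - [0.16,0,0]
    - [0.24,0,0]
    - [0.24,-0.01,0.01]
  rot:
    - [0,0,0]
    - [0,0,0]
    - [0,0,0]
    - [0,0,0]

```text
clock: 38.87
eef_pos: [656.3, -39.2, 43.3]
tcp_rot: [-3.142, -0.024, 1.509]
contact_force: [1.0, -2.4, -3.6]
opening: 0.207
grasp_force: 60.5
```

Request:
play_rows:
  dp:
    - [0.05,0,0]
    - [0.08,0,0]
    - [0.08,0,0]
  rot:
    - [0,0,0]
    - [0,0,0]
    - [0,0,0]

```text
clock: 39.12
eef_pos: [656.4, -36.5, 43.3]
tcp_rot: [-3.141, -0.024, 1.509]
contact_force: [0.7, -3.8, -7.0]
opening: 0.211
grasp_force: 60.2
```

Request:
play_rows:
  dp:
    - [0.04,0,0]
    - [0.04,0,0]
    - [0.04,0,0]
  rot:
    - [0,0,0]
    - [0,0,0]
    - [0,0,0]

```text
clock: 39.37
eef_pos: [656.4, -35.0, 43.3]
tcp_rot: [-3.141, -0.024, 1.509]
contact_force: [0.8, -6.2, -7.8]
opening: 0.214
grasp_force: 60.1
```

Request:
play_rows:
  dp:
    - [0.04,0,0]
    - [0.04,0,0]
    - [0.04,0,0]
  rot:
    - [0,0,0]
    - [0,0,0]
    - [0,0,0]

```text
clock: 39.62
eef_pos: [656.5, -33.5, 43.3]
tcp_rot: [-3.141, -0.024, 1.509]
contact_force: [1.5, -4.6, -7.2]
opening: 0.214
grasp_force: 60.0
```

Request:
play_rows:
  dp:
    - [0,0,0.03]
    - [0.03,0,0.03]
    - [0.05,0,0.03]
    - [0.05,0,0.03]
  rot:
    - [0,0,0]
    - [0,0,0]
    - [0,0,0]
    - [0,0,0]

```text
clock: 39.95
eef_pos: [656.8, -32.6, 42.5]
tcp_rot: [3.141, -0.022, 1.51]
contact_force: [-0.2, -11.9, -4.2]
opening: 0.209
grasp_force: 60.4
```

Request:
play_rows:
  dp:
    - [0.05,0,0]
    - [0.05,0,0]
    - [0.05,0,0]
  rot:
    - [0,0,0]
    - [0,0,0]
    - [0,0,0]

```text
clock: 40.2
eef_pos: [656.8, -32.5, 42.5]
tcp_rot: [3.141, -0.02, 1.51]
contact_force: [-0.4, -20.8, -4.5]
opening: 0.212
grasp_force: 60.4
```

Request:
play_rows:
  dp:
    - [0,0,0]
    - [0,0,0]
    - [0,0,0]
    - [0,0,0]
  rot:
    - [0,0,0]
    - [0,0,0]
    - [0,0,0]
    - [0,0,0]
  fingers: 0.5

```text
clock: 40.53
eef_pos: [657.2, -28.4, 42.9]
tcp_rot: [3.141, -0.025, 1.509]
contact_force: [-0.6, -0.2, 0.4]
opening: 0.497
grasp_force: 0.0
```

Request:
play_rows:
  dp:
    - [0,0,-0.3]
    - [0,0,-1]
    - [0,0,-1.8]
    - [0,0,-2.6]
    - [0,0,-3.4]
  rot:
    - [0,0,0]
    - [0,0,0]
    - [0,-0.1,-0.05]
    - [0,-0.2,-0.1]
    - [0,-0.23,-0.16]

```text
clock: 40.95
eef_pos: [656.6, -31.8, 181.0]
tcp_rot: [3.141, 0.0, 1.526]
contact_force: [0.8, -0.1, -0.3]
opening: 0.501
grasp_force: 0.0
```

Request:
play_rows:
  dp:
    - [0,0,0]
    - [0,0,0]
    - [0,0,0]
  rot:
    - [0,0,0]
    - [0,0,0]
    - [0,0,0]
  fingers: 0

```text
clock: 41.2
eef_pos: [656.5, -32.0, 178.9]
tcp_rot: [3.141, -0.0, 1.526]
contact_force: [-1.3, -0.6, -0.8]
opening: 0.084
grasp_force: 0.0
```

```bash
python3 snap.py 12
python3 - <<'E'
from fit import *
S=load("12")["scene"];h=hsv(S).astype(int)[215:262,325:372]
c=np.array([574.5,57.5,0]);s,co=np.sin(-.045),np.cos(-.045)
W=lambda p:np.array([c[0]+co*p[0]-s*p[1],c[1]+s*p[0]+co*p[1],p[2]])
for y in(-58,-88,-118): print(y,proj(S,W([87,y,60])).round(1))
for i,row in enumerate(h): print(215+i,"".join("O" if (s>110 and 2<=H<=15 and v>50) else ("w" if 15<H<35 and s>50 and v>80 else ("W" if s<60 and v>110 else ("g" if v>60 else "."))) for H,s,v in row))
E
```

```text
{'clock': np.float64(41.2), 'eef_pos': array([656.49, -32.01, 178.92]), 'tcp_rot': array([ 3.14, -0.  ,  1.53]), 'contact_force': array([-1.31, -0.57, -0.76]), 'opening': np.float64(0.08), 'grasp_force': np.float64(0.0)}
-58 [[348.2 234.4]]
-88 [[353.8 240.5]]
-118 [[359.7 246.9]]
215 wwwwwwwWwwwwwwg...gWWWWWWWWWWWWWWWwWWwg......gW
216 wwwwwwwwWwwwwwwg...gWWWWWWWWWWWWWwwwWg.......gW
217 wwwwwwwwwWwwwwwwg...gWWWWWWWWWWWWwwgg.........g
218 wwwwwwwwwwWwwwwwwg...gWWWWWWWWWWWwg............
219 wwwwwwwwwwwWwwwwwwg...gWWWWWWWWWwg.............
220 wwwwwwwwwwwwWwwwwww....gWWWWWWwgg..............
221 wwwwwwwwwwwwwwwwwwgg....ggggggw................
222 wwwwwwwwwwwwwwwwwWWg...........................
223 wwwwwwwwwwwwwwwwWgggg..........................
224 wwwwwwwwwwwwwwwwwWggg..........................
225 wwwwwwwwwwwwwwwwwgggggg........................
226 wwwwwwwwwwwwwwwwwggggWWg.......................
227 wwwwwwwwwwwwwwwwg...gWWWW......................
228 wwwwwwwwwwwwwwwwgggggWWWWW.....................
229 wwwwwwwwwwwwwwwwwwwwwWWWWWg....................
230 wwwwwwwwwwwwwwwwwwwwwWWWWWWg......
[... 925 characters left out ...]
.....OOOOOOOgWgO........
249 wOOOOOOwwwwwwwwwwwwO.........OOOOOgWWg.........
250 wOOwwwwwwwwwwwwwwwww..........OOOOgWg..........
251 wwwwwwwwwwwwwwwwwwww...........................
252 wwwwwwwwwwwwwwwwwwww...........................
253 wwwwwwwwwwwwwwwwwwww...........................
254 wwwwwwwwwwwwwwwwwwww...........................
255 wwwwwwwwwwwwwwwwwwww...........................
256 wwwwwwwwwwwwwwwwwwgg...........................
257 wwwwwwwwwwwwwwwggg.............................
258 wwwwwwwwwwwwwwgg...............................
259 wwwwwwwwwwwwwww....g...........................
260 wwwwwwwwwwwwwww................................
261 wwwwwwwwwwwwwwg................................
```

The pin's handle sits against the case's right knuckle. Next I'll press the lid front.

Request:
play_rows:
  dp:
    - [0.3,-0.5,0]
    - [0.8,-1.3,0]
    - [1.3,-2.1,0]
    - [1.8,-2.9,0]
    - [2.14,-3.47,0]
  rot:
    - [0,0,0]
    - [0,0,0]
    - [0,0,0]
    - [0,0,0]
    - [0,0,0]

```text
clock: 41.72
eef_pos: [518.2, 60.5, 176.9]
tcp_rot: [-3.137, 0.0, 1.526]
contact_force: [0.8, 0.6, 0.4]
opening: 0.0
grasp_force: 0.0
```

Request:
play_rows:
  dp:
    - [0,0,0]
    - [0,0,0.4]
    - [0,0,0.9]
    - [0,0,1.4]
    - [0,0,1.7]
  rot:
    - [0,0,0]
    - [0,0,0]
    - [0,0,0]
    - [0,0,0]
    - [0,0,0]

```text
clock: 42.13
eef_pos: [520.5, 59.2, 107.8]
tcp_rot: [-3.138, 0.001, 1.526]
contact_force: [-0.1, -1.4, 0.3]
opening: -0.001
grasp_force: 0.0
```

Request:
play_rows:
  dp:
    - [0,0,0.05]
    - [0,0,0.1]
    - [0,0,0.15]
    - [0,0,0.15]
  rot:
    - [0,0,0]
    - [0,0,0]
    - [0,0,0]
    - [0,0,0]

```text
clock: 42.47
eef_pos: [522.2, 59.4, 104.6]
tcp_rot: [3.141, -0.0, 1.526]
contact_force: [-0.3, -0.4, 0.6]
opening: 0.001
grasp_force: 0.0
```

Request:
play_rows:
  dp:
    - [0,0,0.05]
    - [0,0,0.1]
    - [0,0,0.15]
    - [0,0,0.15]
  rot:
    - [0,0,0]
    - [0,0,0]
    - [0,0,0]
    - [0,0,0]

```text
clock: 42.8
eef_pos: [521.8, 59.4, 98.3]
tcp_rot: [-3.142, 0.0, 1.526]
contact_force: [-0.2, 0.1, -0.4]
opening: 0.001
grasp_force: 0.0
```

Request:
play_rows:
  dp:
    - [0,0,0.05]
    - [0,0,0.1]
    - [0,0,0.1]
  rot:
    - [0,0,0]
    - [0,0,0]
    - [0,0,0]

```text
clock: 43.05
eef_pos: [521.6, 59.4, 94.1]
tcp_rot: [-3.141, 0.0, 1.526]
contact_force: [-1.2, -1.0, 0.1]
opening: -0.003
grasp_force: 0.0
```

Request:
play_rows:
  dp:
    - [0,0,0.05]
    - [0,0,0.1]
    - [0,0,0.1]
  rot:
    - [0,0,0]
    - [0,0,0]
    - [0,0,0]

```text
clock: 43.3
eef_pos: [521.6, 59.4, 90.0]
tcp_rot: [-3.141, 0.0, 1.526]
contact_force: [-0.2, 1.1, -0.5]
opening: 0.0
grasp_force: 0.0
```

Request:
play_rows:
  dp:
    - [0,0,0.05]
    - [0,0,0.1]
    - [0,0,0.1]
  rot:
    - [0,0,0]
    - [0,0,0]
    - [0,0,0]

```text
clock: 43.55
eef_pos: [521.4, 59.6, 86.2]
tcp_rot: [-3.141, -0.0, 1.526]
contact_force: [-0.8, 0.6, 2.2]
opening: -0.001
grasp_force: 0.9
```

Request:
play_rows:
  dp:
    - [0,0,0.05]
    - [0,0,0.1]
    - [0,0,0.1]
  rot:
    - [0,0,0]
    - [0,0,0]
    - [0,0,0]

```text
clock: 43.8
eef_pos: [521.8, 59.4, 82.2]
tcp_rot: [-3.142, 0.0, 1.526]
contact_force: [-1.1, -0.5, -0.3]
opening: -0.002
grasp_force: 0.0
```

Request:
play_rows:
  dp:
    - [0,0,0.05]
    - [0,0,0.1]
    - [0,0,0.1]
  rot:
    - [0,0,0]
    - [0,0,0]
    - [0,0,0]

```text
clock: 44.05
eef_pos: [521.8, 59.3, 78.0]
tcp_rot: [-3.141, 0.0, 1.526]
contact_force: [0.7, -0.9, -0.4]
opening: -0.001
grasp_force: 0.0
```

Request:
play_rows:
  dp:
    - [0,0,0.05]
    - [0,0,0.1]
    - [0,0,0.1]
  rot:
    - [0,0,0]
    - [0,0,0]
    - [0,0,0]

```text
clock: 44.3
eef_pos: [522.1, 59.4, 75.6]
tcp_rot: [3.141, 0.0, 1.526]
contact_force: [-5.1, -0.2, 17.5]
opening: -0.0
grasp_force: 8.7
```

```bash
python3 snap.py 13
python3 - <<'E'
from fit import *
for t in("12","13"):
    S=load(t)["scene"];h=hsv(S).astype(int)[196:262:1,258:330]
    for i,row in enumerate(h): print(196+i,"".join("O" if (s>110 and 2<=H<=13 and v>50) else ("w" if 13<H<35 and s>40 and v>140 else ("d" if 13<H<35 and s>40 and v>80 else ("W" if s<60 and v>110 else ("g" if v>60 else ".")))) for H,s,v in row))
E
```

```text
{'clock': np.float64(44.3), 'eef_pos': array([522.11,  59.38,  75.59]), 'tcp_rot': array([3.14, 0.  , 1.53]), 'contact_force': array([-5.08, -0.22, 17.5 ]), 'opening': np.float64(-0.0), 'grasp_force': np.float64(8.73)}
196 gg.gggggggggggggggggggggggggggggggggggggOOOOOOOggggggggggggggggggggggggg
197 ......ggggggggggggggggggggggggggggggggggOOOOOOOOgggggggggggggggggggggggg
198 ..............gggg.gggggggggggggggggggggOOOOOOOOOggggggwwwwWgggggggggggg
199 ......................gggggggggggggggggggOOOOOOOOOwwwwwwwwwwdWWWdggggggg
200 ............................ggggggddwwwd.OOOOOOOOOwwwwwwwwwwwwwwwwwggggg
201 ....................ggdddddwwwwwwwwwwwwd..OOOOOOOOOwwwwwwwwwwwwwwwwWgggg
202 ..............ddddwwwwwwwwwwwwwwwwwwwwwd...OOOOOOOOwwwwwwwwwwwwwwwwwWWgW
203 .........ggggWwwwwwwwwwwwwwwwwwwwwwwwwwd...gOOOOOOOOwwwwwwwwwwwwwwwwwWgW
204 ........gggggWwwwwwwwwwwwwwwwwwwwwwwwwwd....gOOOOOOOOwwwwwwwwwwwwwwwwwWg
205 ........ggWdwwwwwwwwwwwwwwwwwwwwwwwwwdg......gOOOOOOOOwwwwwwwwwwwwwwwwwd
206 .........dwwwwwwwwwwwwwwwwwwwwwwwwwwwd.......ggOOOOOOOOwwwwwwwwwwwwwwwww
207 .........dwwwwwwwwwwwwwwwwwwww
[... 8582 characters left out ...]
wwwwwww
253 ........WWWWWWWWwwddddwwwwwwwwwwwwwwwwwwwwwwwwwwwwwwwwwwwwwwwwwwwwwwwwww
254 ........WggWWWWWwwddddwwwwwwwwwwwwwwwwwwwwwwwwwwwwwwwwwwwwwwwwwwwwwwwwww
255 ........WgggWWWWWdddddwwwwwwwwwwwwwwwwwwwwwwwwwwwwwwwwwwwwwwwwwwwwwwwwww
256 ........g.ggWWWWWWddddwwwwwwwwwwwwwwwwwwwwwwwwwwwwwwwwwwwwwwwwwwwwwwwwww
257 ...........ggWWWWWdddddwwwwwwwwwwwwwwwwwwwwwwwwwwwwwwwwwwwwwwwwwwwwwwwww
258 ............gWWWWWWddddwwwwwwwwwwwwwwwwwwwwwwwwwwwwwwwwwwwwwwwwwwwwwwwww
259 .............gWWWWWWWddwwwwwwwwwwwwwwwwwwwwwwwwwwwwwwwwwwwwwwwwwwwwwwwww
260 .............gWWWWWWWgdwwwwwwwwwwwwwwwwwwwwwwwwwwwwwwwwwwwwwwwwwwwwwwwww
261 .............gWWWWWWWgddwwwwwwwwwwwwwwwwwwwwwwwwwwwwwwwwwwwwwwwwwwwwwwww
```

The lid has dropped: the gap above the case is gone and the catch is back in its rest position. I'll retreat and verify.

Request:
play_rows:
  dp:
    - [0,0,-0.2]
    - [0,0,-0.8]
    - [0,0,-1.6]
    - [0,0,-2.4]
    - [0,0,-3.2]
  rot:
    - [0,0,0]
    - [0,0,0]
    - [0,0,0]
    - [0,0,0]
    - [0,0,0]

```text
clock: 44.82
eef_pos: [521.5, 59.4, 203.8]
tcp_rot: [-3.141, 0.0, 1.526]
contact_force: [0.7, -0.3, -0.6]
opening: 0.001
grasp_force: 0.0
```

Request:
play_rows:
  dp:
    - [0.5,0,0]
    - [1.3,0,0]
    - [2.1,0,0]
    - [2.6,0,0]
    - [2.6,0,0]
  rot:
    - [0,0,0]
    - [0,0,0]
    - [0,0,0]
    - [0,0,0]
    - [0,0,0]

```text
clock: 45.23
eef_pos: [526.8, 166.6, 202.7]
tcp_rot: [3.141, -0.001, 1.528]
contact_force: [0.2, 0.0, 0.4]
opening: 0.0
grasp_force: 0.0
```

Request:
play_rows:
  dp:
    - [0,0,0]
    - [0,0,0]
    - [0,0,0]
    - [0,0,0]
    - [0,0,0]
  rot:
    - [0,0,0]
    - [0,0,0]
    - [0,0,0]
    - [0,0,0]
    - [0,0,0]

```text
clock: 45.65
eef_pos: [526.6, 162.5, 202.5]
tcp_rot: [-3.142, 0.0, 1.525]
contact_force: [0.1, -0.6, 0.8]
opening: -0.002
grasp_force: 0.0
```

```bash
python3 snap.py 14
python3 - <<'E'
from fit import *
A,B,C,Z=[load(t)["scene"]["color"].astype(int) for t in("13","14","12","4")]
d=lambda a,b,r:int((np.abs(a-b).max(2)[r[1]:r[3],r[0]:r[2]]>40).sum())
print("lid front 13v14",d(A,B,(262,228,330,262)),"12v14",d(C,B,(262,228,330,262)))
print("catch body 4v14",d(Z,B,(260,236,268,262)),"pin handle 12v14",d(C,B,(343,226,366,252)))
h=cv2.cvtColor(B.astype(np.uint8),cv2.COLOR_RGB2HSV).astype(int)[230:252,258:300]
for i,row in enumerate(h): print(230+i,"".join("w" if 13<H<35 and s>40 and v>140 else ("d" if 13<H<35 and s>40 and v>80 else ("W" if s<60 and v>110 else ("g" if v>60 else "."))) for H,s,v in row))
E
```

```text
{'clock': np.float64(45.65), 'eef_pos': array([526.57, 162.46, 202.46]), 'tcp_rot': array([-3.14,  0.  ,  1.52]), 'contact_force': array([ 0.14, -0.57,  0.75]), 'opening': np.float64(-0.0), 'grasp_force': np.float64(0.0)}
lid front 13v14 8 12v14 554
catch body 4v14 12 pin handle 12v14 32
230 ........dwwwwwwwwwwwwwwwwwwwwwwwwwwwwwwwww
231 ........dwwwwwwwwwwwwwwwwwwwwwwwwwwwwwwwww
232 ........wwwwwwWgwwwwwwwwwwwwwwwwwwwwwwwwww
233 ........dwwwwwWWdwwwwwwwwwwwwwwwwwwwwwwwww
234 ........dwwwwwWWWwwwwwwwwwwwwwwwwwwwwwwwww
235 ........dwwwwwgWWgwwwwwwwwwWWggWwwwwwwwwww
236 ....gWWgdwwwwwdgWWwwwwwwwddgggggWwwwwwwwww
237 ....WWWWWWWwwwdgWWWwwwwwwdgggggggdwwwwwwww
238 ....gWWWWWWwwwdgWWWWwwwwwdg.ggggggwwwwwwww
239 .....gWWWWWWwwgWWgWWdwwwwwg......gwwwwwwww
240 ......WWWWWWWWWWWggWdwwwwwd.....gdwwwwwwww
241 ......gWWWWWWWWWWggWddwwwwddgggddwwwwwwwww
242 .......gWWWWWWWWWWgWgwwwwwwwwwwwwwwwwwwwww
243 ........WWWWWWWWWWWWdwwwwwwwwwwwwwwwwwwwww
244 .........gWWWWWWWWWWgwwwwwwwwwwwwwwwwwwwww
245 .........ggggWWWWWWWgwwwwwwwwwwwwwwwwwwwww
246 .........ggggWWggWWWwwwwwwwwwwwwwwwwwwwwww
247 .........ggWgWWWWWWWWwwwwwwwwwwwwwwwwwwwww
248 .........ggWWWWdWWWWwwwwwwwwwwwwwwwwwwwwww
249 .........ggWWWWwdggdwwwwwwwwwwwwwwwwwwwwww
250 .........gWWWWWwwddddwwwwwwwwwwwwwwwwwwwww
251 ........gWWWWWWdwddddwwwwwwwwwwwwwwwwwwwww
```

Run:
```python
from fit import *
for t in("4","12","13","14"):
    f=load(t)["scene"];g=cv2.cvtColor(f["color"],cv2.COLOR_RGB2GRAY)
    print(t);print("\n".join(" ".join(f"{v:3d}" for v in g[y,260:272]) for y in(236,237,238,240,242)))
for t in("12","14"):
    m=cv2.inRange(hsv(load(t)["scene"]),(2,110,50),(15,255,255));k=np.zeros_like(m);k[228:254,344:368]=m[228:254,344:368];p=np.argwhere(k)[:,::-1];print(t,len(p),p.mean(0),p.min(0),p.max(0))
```

```text
4
 35  45 100 154 156 111 130 161 160 162 145  86
 36  45 108 197 221 209 212 208 218 165 173 150
 36  38  73 162 232 235 234 223 236 200 164 168
 36  36  37  53 134 215 234 235 231 235 229 181
 39  38  34  34  40  91 199 225 233 235 228 234
12
 35  43  87  85  83  64  88 126 131 149 155 156
 36  45  94 132 124 111 117 146 147 135 148 158
 37  39  64 117 139 132 132 141 157 128 137 160
 29  28  28  43 106 140 135 133 140 153 146 143
 24  24  22  22  28  69 143 136 133 135 149 140
13
 35  44  88  86  83  65  97 127 132 157 148 132
 37  44  93 132 124 111 122 146 148 142 166 146
 37  39  65 118 142 142 135 142 157 139 148 157
 29  27  29  46 124 207 208 156 140 149 148 145
 23  23  23  22  27  86 197 220 203 148 150 150
14
 35  45 100 154 153  83  96 126 132 157 149 131
 37  46 108 196 215 144 124 145 147 142 165 145
 36  39  72 162 230 210 148 141 157 139 147 157
 30  28  29  47 131 210 207 155 141 147 146 144
 23  23  22  21  28  86 197 219 203 148 150 151
12 225 [353.81333333 240.44888889] [344 231] [363 250]
14 224 [354.16071429 240.29910714] [344 231] [364 250]
```

```bash
python3 -c "
from rig import r
print(r.sign_off())"
```

```text
the job is handed in; nothing more can be done
None
```

All four jars are in their pockets, the lid is on, the pin is fully home, and the catch has snapped over the pressed-down lid; I handed the job in at about 46 s. The hand-in returned no verdict, but the last images showed the lid down on the rim and the catch and pin in place. The cork and tape were never touched by the gripper.

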